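# Pin the length stop and hold a wax block for sawing

## Task

Get the wax block ready for sawing, leaving the other things on the bench where they are: first take the headed pin out of the bur rack and push it down through the clevis and the tongue of the length stop until its head is fully home. Then bring the wax block onto the sawing board, lying flat with its long side along the fence and its end against the stop. Finish while holding it there for the saw, not letting go: with one diagonal push of the fingers, about 20 N so as not to crush the wax, keep it pressed down on the bed and back against the fence at the same time, fingertips well clear of the saw slot on the side away from the stop.

Things in the scene. Friction and masses are not known exactly. Their poses are not given: they have to be found in the camera images.
- board: Wooden sawing board fixed to the bench. Origin at bench level, z up; x points to the fence (away from the robot at yaw 0), y along the fence to the stop end. Bed x -65..65, y -110..90 mm, top z 18. Dark fence: front face x 43, x 43..65, y -110..128, top z 40. Nothing but the stop stands on the bed.
- bed: The flat bed of the sawing board, top 18 mm above the bench; same origin and axes as board.
- fence: The fence of the sawing board, 22 mm thick and 22 mm high above the bed; same origin and axes as board.
- slot (a point): Foot of the 2 mm saw slot, a cut through the fence continued as a dark line across the bed, at board x 43, y 18, z 18 mm (fence front face, bed level). Axes as board. It is 22 mm from the stop's face; the long rest of the block lies on its -y side.
- stop_face (a point): Middle of the lower edge of the length stop's face (board x 23, y 40, z 18 mm; axes as board). The stop: aluminium face block 34 x 12 x 22 mm (board x 6..40, z 19..41), face to -y, with a drilled tongue 24 x 6 mm reaching +y through the clevis. Slides along y against 2.5 N friction until pinned; its middle hole starts aligned with the clevis holes.
- clevis_top (a point): Centre of the clevis hole at its upper surface (board x 23, y 110, z 40 mm; z up), level with the fence top; the pin goes in straight down. Clevis: steel fork at the stop end of the fence, two level plates 38 x 36 x 6 mm with the stop's tongue between; holes 9.5 mm wide; underside 20 mm above the bench.
- pin: Headed steel pin, first standing in the rack. Origin: centre of the underside of the head; z up. Head 16 mm in diameter, 14 mm tall (z 0..14), for gripping; shank 8 mm in diameter, 28 mm long (z 0..-28), tip chamfered 2.5 mm. Seated, the head's underside rests on the clevis at clevis_top.
- rack: Light wood bur rack fixed to the bench, 50 (x) x 120 (y) x 36 (z) mm, origin at the centre of its underside. The pin stands in its hole at x 0, y -38 mm, head resting on the top face; five thin burs stand up to 29 mm above it at y 10..50, 45 mm or more from the pin.
- block: Dark green block of carving wax, 40 (x) x 100 (y) x 22 (z) mm, 90 g, lying flat on the bench; origin at the centre of its underside. Either end may go to the stop. In place on the board its centre is at board x 23, y -10, z 18 mm. Brittle: a hold of 15 to 25 N is right, over 70 N against bed or fence crushes it.
- wax_tube: Bystander: dark green upright wax ring tube, 30 mm in diameter, 45 mm tall, origin at its underside. To be left alone.
- bottle: Bystander: small amber bottle, 38 mm in diameter, 75 mm tall, origin at its underside. To be left alone.
- dish: Bystander: white ceramic dish, 72 mm in diameter, 26 mm tall, origin at its underside. To be left alone.
- hammer: Bystander: small hammer lying down, 200 mm long, behind the sawing board. To be left alone.
Not all that is in view belongs to the job. Leave any red look-alike of the block alone.

How it is judged (in metres and radians):
On the way, in this order (a step that is already met when the one before it is completed fails the run):
1. the pin is through clevis and tongue with its head home on the clevis (horizontal distance between pin and clevis_top below 0.003 m and z of pin in the frame of clevis_top between -0.0025 and 0.0025 m and angle between pin's own z axis and vertical below 0.1 rad), for 0.2 s.
2. the wax block rests flat on the bed of the sawing board (z of block in the frame of board between 0.015 and 0.021 m and x of block in the frame of board between -0.05 and 0.05 m and y of block in the frame of board between -0.1 and 0.04 m and contact force between block and bed above 0.2 N), for 0.1 s.
At the end, for the whole second after the job is handed in: Pin seated within 2.5 mm, upright. Block flat on the bed (2 mm), along the fence (2.5 mm, 0.035 rad), end within 3 mm of the stop, stop itself within 3 mm. Fingers pressing: 4 N or more on block and bed, 2 N on the fence; TCP 18 mm clear of the slot, away from the stop (all of step 1 and z of block in the frame of board between 0.016 and 0.02 m and x of block in the frame of board between 0.0205 and 0.0255 m and y of block in the frame of stop_face between -0.053 and -0.047 m and y of stop_face in the frame of board between 0.037 and 0.043 m and angle between the y axis of block and the y axis of board, either way round below 0.035 rad and angle between block's own z axis and vertical below 0.05 rad and contact force between block and bed above 4 N and contact force between block and fence above 2 N and contact force between the fingers and block above 4 N and y of the grasp point in the frame of slot below -0.018 m and linear speed of block below 0.01 m/s); the arm keeps its last pose, push and grip.
It fails at once if the wax tube is moved by more than 20 mm (distance of wax_tube from where it was at the start of the episode above 0.02 m).
It fails at once if the bottle is moved by more than 20 mm (distance of bottle from where it was at the start of the episode above 0.02 m).
It fails at once if the dish is moved by more than 20 mm (distance of dish from where it was at the start of the episode above 0.02 m).
It fails at once if the hammer is moved by more than 20 mm (distance of hammer from where it was at the start of the episode above 0.02 m).
It fails at once if the wax is crushed: more than 70 N against the fence or the bed (contact force between block and fence above 70 N or contact force between block and bed above 70 N).
It also fails if it takes over 67 s, if anything falls off the work surface, if the arm or the gripper's body presses on something with over 40 N, if the wrist force passes 120 N, or if a joint passes its speed limit or range.

## Robot

A 6-joint arm with a two-finger parallel gripper is mounted at the origin on the work surface. World frame = base frame: x ahead of the robot, y to its left, z up, the work surface at z = 0. Lengths are in mm, angles in degrees, forces in N, time in s.
With the tool pointing down it reaches from about 350 to 850 mm from the base axis. Payload 8.1 kg.
Tool frame: the origin (TCP) lies between the finger pads, 19 mm behind the fingertips; this is the grasp point; z points along the fingers, x is the direction in which the jaws open and shut, and the axes are right-handed (so a half turn about z gives the same grasp; the last joint's range is limited). The gripper opens to 85 mm and grips with 20 to 120 N. Pads are 22 mm wide; open, the fingers measure 114 mm over their backs; the gripper's body (76 mm by 85 mm) begins 54 mm behind the grasp point. The pads swing forward as they close: fully open they stand 13 mm farther back than shut.
Start: joints at [-68.033, 7.471, 85.268, -0, 87.261, -4.893], TCP at [271.109, -535.262, 249.992] pointing down, gripper open.
Joint ranges: [-169.43, 169.43], [-51.17, 129.36], [1.28, 143.12], [-76.62, 256.62], [0, 156.53], [-152.29, 152.29]. Speed limits (degrees/s): [136.94, 136.94, 159.86, 180, 180, 180].

## Interface

Orientations are given as [roll, pitch, yaw] about the fixed x, y, z axes, in that order (R = Rz(yaw) Ry(pitch) Rx(roll)).
In Python, from bench import * gives the robot as it stands. The module is installed in compiled form; this text tells all that it offers.
- The arm moves only by the tool apply_moves, never from a script. Its argument "targets" is text: rows parted by semicolons, each of 7 numbers parted by spaces: the turn, a rotation vector about the tool's x, y, z in rad, then the shift along the tool's x, y, z in cm, then the finger opening in cm, from 0 to 8.54. A call has exactly 5 rows; each row is the pose to reach, as a shift and turn from the pose commanded when the call began, along the tool's axes at that moment; what a row does not reach only later rows make up. A row lasts 1/10 s, in which the tool goes at most 50 mm and 8.59 degrees, less where a joint would pass 70% of its speed; a pose out of reach is approached as far as the arm can. A call with a gripper value outside its range is refused whole. The fingers move at their own pace and stop on an object; "force" is the grip in N (left out, the last holds). Time passes only in rows, so rows that repeat a pose let the fingers close, or fill a call up. It gives the time, the measured TCP pose, the force and the opening at its end, in the units of the state.
- sense(): the state, without advancing time (a new reading comes with each control period).
- snapshot(name): name is "side" or "top" or "wrist"; returns the picture (384x512x3 uint8, red, green, blue); there is no depth.
- camera_model(name): a dict with "fx", "fy", "cx", "cy" (pixels), "position" and "attitude" of the camera in the world; the wrist camera has in their place "T_tool_cam" (4x4, takes a point from camera to tool coordinates, whose origin is the TCP and whose axes are the tool frame's). Camera axes: x right, y up, looking along -z (the intrinsics and any distortion apply to the point x, -y, -z); pixel columns grow to the right and rows downward; lengths in mm; the calibration is good to about 2 mm. A picture is of the moment at which its call begins: read the wrist's pose just before it. camera_model takes no time and is no camera call.
- hand_in(): hands the job in, once; it reports no verdict.
Trained networks look in the newest picture that a camera, given by its name, has taken for a name from the list of things; names that differ only in an ending like _2 or _b are one class to them, and where a whole thing is asked for, a point or a joint stands for the part that bears it (a point fixed in the world has none). Each returns a list of dicts, best first, with "confidence" (0 to 1); they miss things now and then, are a little off and sometimes report something else, mostly with a low value. They report only what shows in the picture. A call takes as long as a camera call. They do not tell look-alikes from the thing itself.
- recognise(camera, query): "at" ([row, column] in pixels, amid what is visible of it).
- place_of(camera, query): "at" ([row, column] in pixels: a listed point, or the origin of a listed thing).
The state is a dict: "time": time; "joint_pos": joint angles; "qd": joint speeds; "joint_efforts": joint torques, N m; "tool_pos": TCP position; "tcp_rot": TCP orientation; "ft_force": force on the tool from outside, world axes, zero at the start; "wrist_torque": the same for the moment, N m; "finger_gap": finger opening in mm.
Only numpy, scipy, OpenCV 4.12 (cv2) and the standard library are available. Lean on these libraries where they do the work, as an engineer would, in place of code of your own. Each camera call takes 0.05 s, during which the arm holds its last target. There are 200 camera calls.

## Working session

There is one attempt and no reset: what is moved stays moved. The work goes in short steps, Python scripts to look and compute and a tool call to move; the robot and the scene stay as the last step left them, time stands still between calls to the robot, and variables do not carry over. Pictures are saved under pics/ and viewed, about 8 in all and at most 12, crops included, and the job is handed in when it is done.

Besides the shell and the picture viewer there is one more tool, called by a JSON object that holds its "name" and its "arguments". apply_moves: Moves the arm, as the interface text tells. Its arguments: {"type":"object","properties":{"targets":{"type":"string"},"force":{"type":"number"}},"required":["targets"]}

```bash
mkdir -p pics
cat > h.py <<'E'
from bench import *
import numpy as np, cv2
from scipy.spatial.transform import Rotation as R
def save(n,im): cv2.imwrite('pics/'+n+'.png',cv2.cvtColor(im,cv2.COLOR_RGB2BGR))
E
python3 - <<'E'
from h import *
print(sense())
for c in ['side','top','wrist']:
    print(c,camera_model(c))
a=snapshot('top');b=snapshot('side')
save('t0',a);save('s0',b)
for c in ['top','side']:
  for q in ['board','slot','stop_face','clevis_top','pin','rack','block','wax_tube','bottle','dish','hammer']:
    print(c,q,[(np.round(d['at'],1).tolist(),round(d['confidence'],2)) for d in place_of(c,q)][:4])
E
```

```text
{'time': 0.0, 'joint_pos': array([-6.80323837e+01,  7.51627126e+00,  8.53297478e+01,  2.25337219e-04,
        8.72614786e+01, -4.89504999e+00]), 'qd': array([-0.0052567 ,  0.00704091,  0.09456786,  0.04766441, -0.06364515,
       -0.07562163]), 'joint_efforts': array([ 1.74594454e-03, -5.69387591e+01, -5.00550342e+01,  1.85681802e-04,
        1.48278050e-02, -4.76329819e-05]), 'tool_pos': array([ 270.91988086, -534.77109344,  248.92778451]), 'tcp_rot': array([-1.79990603e+02,  1.07086345e-01, -6.31373359e+01]), 'ft_force': array([-0.43559063, -0.59880205, -0.75155149]), 'wrist_torque': array([ 0.00620101, -0.00385179,  0.0381596 ]), 'finger_gap': 85.2757224322866}
side {'fx': 414.05796323148405, 'fy': 414.05796323148405, 'cx': 249.5131066731169, 'cy': 193.57432330868795, 'position': array([-41.35701023, 877.9400373 , 781.115087  ]), 'attitude': array([  59.03424045,   -0.88048224, -149.06658746])}
top {'fx': 493.23496341712803, 'fy': 493.23496341712803, 'cx': 256.75573869655744, 'cy': 189.99051535535716, 'position': array([ 317.04278537, -127.83335048, 1888.62489164]), 'attitude': ar
[... 757 characters left out ...]
 0.78), ([243.1, 372.6], 0.76), ([217.5, 340.1], 0.54)]
top wax_tube [([164.0, 131.2], 0.42)]
top bottle [([201.5, 219.9], 0.48), ([154.0, 274.0], 0.38)]
top dish [([171.5, 299.0], 0.67), ([201.3, 218.6], 0.42)]
top hammer [([138.4, 199.0], 0.91)]
side board [([232.8, 237.4], 0.6)]
side slot [([231.1, 222.5], 0.89)]
side stop_face [([234.6, 225.0], 0.44)]
side clevis_top [([242.2, 214.7], 0.74)]
side pin [([284.7, 217.2], 0.63)]
side rack [([306.2, 221.8], 0.97)]
side block [([180.3, 316.8], 0.82), ([200.5, 312.0], 0.76), ([281.0, 120.0], 0.65)]
side wax_tube [([279.3, 122.3], 0.69)]
side bottle [([187.3, 226.5], 0.67)]
side dish [([181.6, 254.2], 0.5), ([201.6, 311.1], 0.35)]
side hammer []
```

View pics/t0.png

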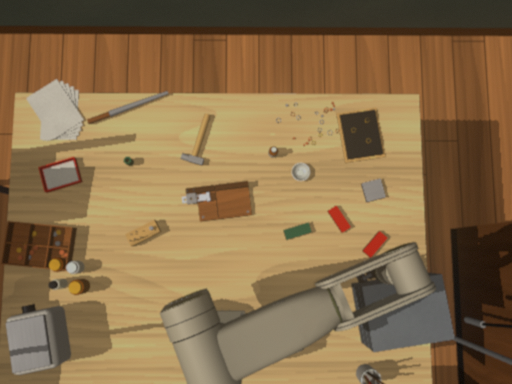

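View pics/s0.png

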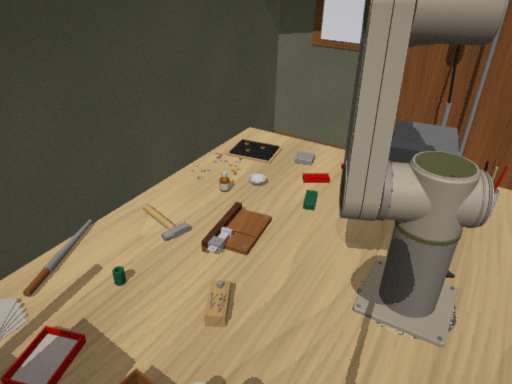

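Top view: board at (202,222), clevis at its left end (198,190), rack with the burs (233,144), wax tube (160,128), bottle (274,152 col,row), dish (302,172), hammer (199,140). Candidates for the block (row,col): (230,298) dark green; (219,340) and (243,374) are red look-alikes. The green one fits the description; I'll confirm it up close with the wrist camera.

```bash
cat >> h.py <<'E'
def cam(c,st=None):
    m=camera_model(c)
    if c=='wrist':
        st=st or sense(); T=np.array(m['T_tool_cam']); Rt=R.from_euler('xyz',st['tcp_rot'],degrees=True).as_matrix()
        return m,Rt@T[:3,:3],Rt@T[:3,3]+st['tool_pos']
    return m,R.from_euler('xyz',m['attitude'],degrees=True).as_matrix(),np.array(m['position'])
def ray(c,rc,st=None):
    m,Rc,p=cam(c,st); d=Rc@np.array([(rc[1]-m['cx'])/m['fx'],-(rc[0]-m['cy'])/m['fy'],-1]); return p,d
def at_z(c,rc,z,st=None):
    p,d=ray(c,rc,st); return p+d*(z-p[2])/d[2]
def proj(c,P,st=None):
    m,Rc,p=cam(c,st); q=(np.atleast_2d(P)-p)@Rc
    return np.c_[m['cy']-m['fy']*q[:,1]/-q[:,2], m['cx']+m['fx']*q[:,0]/-q[:,2]]
def delta(pos,yaw,st=None,rp=(180,0)):
    "tool-axes rotvec (rad) and shift (cm) from measured pose to a target"
    st=st or sense(); R0=R.from_euler('xyz',st['tcp_rot'],degrees=True); R1=R.from_euler('xyz',[rp[0],rp[1],yaw],degrees=True)
    return np.round((R0.inv()*R1).as_rotvec(),4),np.round(R0.inv().apply(np.array(pos)-st['tool_pos'])/10,3)
E
python3 - <<'E'
from h import *
for n,z,t,s in [('board',0,(202.1,219.6),(232.8,237.4)),('clevis',40,(198,191.5),(242.2,214.7)),('stop',18,(196.6,206.9),(234.6,225)),('rack',0,(233.6,144.1),(306.2,221.8)),('pin',36,(200,0),(284.7,217.2)),('block',0,(229.6,297.6),(200.5,312)),('tube',0,(164,131.2),(279.3,122.3)),('slot',18,(0,0),(231.1,222.5)),('dish',0,(171.5,299),(181.6,254.2)),('bottle',0,(154,274),(187.3,226.5)),('hammer',0,(138.4,199),(0,0))]:
    print(n,at_z('top',t,z).round(),at_z('side',s,z).round())
E
```

```text
board [514. -13.   0.] [526. -17.   0.]
clevis [525.  90.  40.] [528. 102.  40.]
stop [533.  34.  18.] [540.  31.  18.]
rack [394. 273.   0.] [393. 266.   0.]
pin [519. 807.  36.] [424. 239.  36.]
block [ 408. -312.    0.] [ 404. -324.    0.]
tube [662. 330.   0.] [677. 327.   0.]
slot [1324.  868.   18.] [557.  20.  18.]
dish [ 633. -320.    0.] [ 648. -332.    0.]
bottle [ 702. -224.    0.] [ 714. -238.    0.]
hammer [764.  69.   0.] [ 6821. -3145.     0.]
```

```bash
cat >> h.py <<'E'
def plan(wps,st=None,rp=(180,0)):
    "successive waypoints (pos,yaw): print per-call row"
    st=st or sense(); s={'tool_pos':st['tool_pos'],'tcp_rot':st['tcp_rot']}
    for p,y in wps:
        r,d=delta(p,y,s,rp); print(' '.join('%.4f'%v for v in r),' '.join('%.3f'%v for v in d),'| mm %.0f deg %.1f'%(np.linalg.norm(d)*10,np.degrees(np.linalg.norm(r))))
        s={'tool_pos':np.array(p),'tcp_rot':np.array([rp[0],rp[1],y])}
E
python3 -c "
from h import *
plan([((420,-360,250),-40),((525,-150,240),-17),((500,60,200),8)])"
```

```text
0.0000 0.0000 -0.4039 -8.907 -21.204 -0.002 | mm 230 deg 23.1
-0.0000 0.0000 -0.4014 -5.455 -22.836 1.000 | mm 235 deg 23.0
0.0000 0.0000 -0.4363 -8.531 -19.351 4.000 | mm 215 deg 25.0
```

{"name": "apply_moves", "arguments": {"targets": "0 0 -0.404 -8.9 -21.2 0 8.5; 0 0 -0.404 -8.9 -21.2 0 8.5; 0 0 -0.404 -8.9 -21.2 0 8.5; 0 0 -0.404 -8.9 -21.2 0 8.5; 0 0 -0.404 -8.9 -21.2 0 8.5"}}

```text
time: 1.7
tool_pos: [421.9, -357.3, 250.2]
tcp_rot: [-180.0, -0.0, -39.9]
ft_force: [0.4, -0.8, 0.4]
finger_gap: 84.7
```

Run:
```python
from h import *
st=sense(); im=snapshot('wrist'); save('w1',im); import pickle; pickle.dump(st,open('w1.pkl','wb'))
print(st['tool_pos'],st['tcp_rot'],st['qd'].round(1))
for d in place_of('wrist','block'): print(d, at_z('wrist',d['at'],0,st).round(1))
```

```text
[ 421.89518587 -357.32529299  250.20461608] [-1.79951531e+02 -2.41649399e-02 -3.98716231e+01] [29.2 -0.7  0.7 -1.  -0.3 29.3]
{'at': [306.0, 314.6], 'confidence': 0.92} [ 353.3 -601.8    0. ]
{'at': [143.1, 212.3], 'confidence': 0.88} [ 401.3 -306.9    0. ]
{'at': [203.9, 314.6], 'confidence': 0.87} [ 454.4 -461.7    0. ]
```

View pics/w1.png

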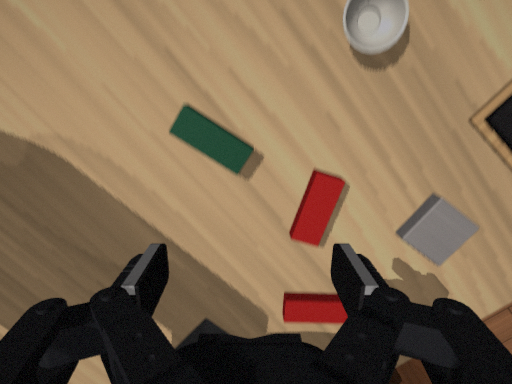

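{"name": "apply_moves", "arguments": {"targets": "0 0 -0.401 -5.5 -22.8 1 8.5; 0 0 -0.401 -5.5 -22.8 1 8.5; 0 0 -0.401 -5.5 -22.8 1 8.5; 0 0 -0.401 -5.5 -22.8 1 8.5; 0 0 -0.401 -5.5 -22.8 1 8.5"}}

```text
time: 2.3
tool_pos: [525.1, -148.1, 240.0]
tcp_rot: [-180.0, -0.0, -17.0]
ft_force: [0.4, -0.3, 0.1]
finger_gap: 84.9
```

{"name": "apply_moves", "arguments": {"targets": "0 0 -0.436 -8.5 -19.4 4 8.5; 0 0 -0.436 -8.5 -19.4 4 8.5; 0 0 -0.436 -8.5 -19.4 4 8.5; 0 0 -0.436 -8.5 -19.4 4 8.5; 0 0 -0.436 -8.5 -19.4 4 8.5"}}

```text
time: 2.8
tool_pos: [498.6, 63.5, 198.9]
tcp_rot: [-179.9, 0.1, 8.1]
ft_force: [0.6, -0.6, 0.1]
finger_gap: 85.0
```

Run:
```python
from h import *
snapshot('top')
st=sense(); im=snapshot('wrist'); save('w2',im); import pickle; pickle.dump(st,open('w2.pkl','wb'))
print(st['time'],st['tool_pos'],st['tcp_rot'],st['qd'].round(1))
for q,z in [('clevis_top',40),('stop_face',18),('slot',18),('board',0)]:
  for d in place_of('wrist',q): print(q,d, at_z('wrist',d['at'],z,st).round(1))
```

```text
2.85 [498.64218803  63.94785761 198.82421865] [-1.79909702e+02  8.57205791e-02  8.14861183e+00] [-4.   0.2 -1.1 -1.2  0.6 -4.1]
clevis_top {'at': [153.5, 276.7], 'confidence': 0.69} [522.3  95.5  40. ]
stop_face {'at': [210.0, 274.1], 'confidence': 0.81} [533.2  27.   18. ]
slot {'at': [229.2, 293.3], 'confidence': 0.96} [559.6   6.4  18. ]
board {'at': [229.6, 254.4], 'confidence': 0.6} [516.  -9.   0.]
```

View pics/w2.png

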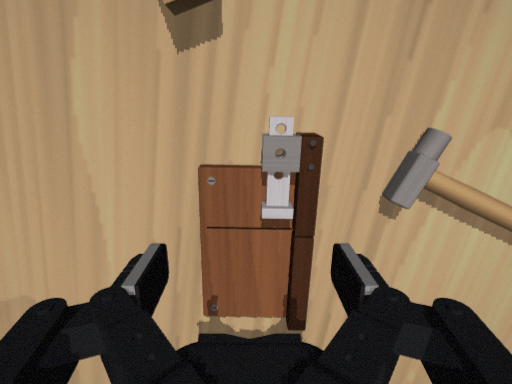

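w1: the green block is at (139,212); the two red ones at (208,318) and (307,314) are the look-alikes – the green block is the one. w2: board with clevis hole at (153,280), stop face edge (217,277), slot line row ~228.

```bash
cat >> h.py <<'E'
from scipy.optimize import least_squares
def fit(c,model,pix,st,x0,h=0):
    "fit planar pose (x,y,yaw deg) of body points (mm) to pixels"
    model=np.array(model,float);pix=np.array(pix,float)
    def w(p): 
        a=np.radians(p[2]); M=np.array([[np.cos(a),-np.sin(a)],[np.sin(a),np.cos(a)]])
        return np.c_[model[:,:2]@M.T+p[:2],model[:,2]+h]
    f=lambda p:(proj(c,w(p),st)-pix).ravel()
    r=least_squares(f,x0,loss='soft_l1'); return r.x,f(r.x).reshape(-1,2)
E
python3 - <<'E'
from h import *
import pickle
st=pickle.load(open('w2.pkl','rb'))
x,e=fit('wrist',[(-65,90,18),(-65,-110,18),(65,128,40),(65,-110,40),(-65,18,18),(65,18,40),(23,110,40),(23,40,18),(43,18,18)],[(166,199),(318,205),(137,323),(329,306),(227.5,207),(237,313),(153.5,280.5),(217,278),(229.2,293.3)],st,[516,-10,8])
print(x,e.round(1).tolist())
a=np.radians(x[2]);print('clevis',x[:2]+[23*np.cos(a)-110*np.sin(a),23*np.sin(a)+110*np.cos(a)])
st1=pickle.load(open('w1.pkl','rb'))
x,e=fit('wrist',[(20,50,22),(20,-50,22),(-20,50,22),(-20,-50,22)],[(105,187),(151,253),(131,171),(172,241)],st1,[401,-307,0]);print('block try',x,e.round(1).tolist())
for y in (0,45,90,-45):
  x,e=fit('wrist',[(20,50,22),(20,-50,22),(-20,50,22),(-20,-50,22)],[(105,187),(151,253),(131,171),(172,241)],st1,[401,-307,y]);print('block',x,abs(e).max())
plan([((410,236,165),30)])
E
```

```text
[518.48739942 -16.53405191   7.56381945] [[1.7, -1.0], [-1.0, -0.3], [-0.6, 1.7], [1.9, 1.1], [0.2, -6.3], [0.5, 2.6], [0.6, 0.7], [-6.0, -1.6], [-0.5, -0.6]]
clevis [526.80792462  95.53632268]
block try [ 409.18323429 -306.83020257   16.7016678 ] [[-1.5, 0.0], [-1.1, 4.2], [1.1, -0.2], [4.0, -1.3]]
block [ 409.18323429 -306.83020257   16.7016678 ] 4.187436958200919
block [ 409.18323237 -306.83020167   16.70166149] 4.187434300025643
block [ 409.18322407 -306.83019796   16.70163463] 4.187422959120511
block [ 409.18322772 -306.83019955   16.70164646] 4.187427929867226
0.0007 -0.0005 -0.3860 -6.531 -18.780 3.526 | mm 202 deg 22.1
```

{"name": "apply_moves", "arguments": {"targets": "0 0 -0.386 -6.5 -18.8 3.5 5; 0 0 -0.386 -6.5 -18.8 3.5 5; 0 0 -0.386 -6.5 -18.8 3.5 5; 0 0 -0.386 -6.5 -18.8 3.5 5; 0 0 -0.386 -6.5 -18.8 3.5 5"}}

```text
time: 3.6
tool_pos: [407.1, 240.3, 164.1]
tcp_rot: [-179.9, 0.1, 30.3]
ft_force: [-0.3, -1.5, -0.1]
finger_gap: 50.1
```

Run:
```python
from h import *
snapshot('top');snapshot('top')
st=sense(); im=snapshot('wrist'); save('w3',im); import pickle; pickle.dump(st,open('w3.pkl','wb'))
print(st['time'],st['tool_pos'],st['tcp_rot'],st['qd'].round(1),st['finger_gap'])
for q,z in [('pin',36),('rack',0)]:
  for d in place_of('wrist',q): print(q,d, at_z('wrist',d['at'],z,st).round(1))
```

```text
3.7 [409.56607244 237.45411346 165.05260055] [1.79974843e+02 5.02610973e-03 3.01521517e+01] [-2.7 -0.1 -0.7 -0.5  0.1 -0.6] 49.88208872997795
pin {'at': [187.1, 254.2], 'confidence': 0.59} [413.5 241.1  36. ]
rack {'at': [139.7, 255.0], 'confidence': 0.83} [395.  275.4   0. ]
```

View pics/w3.png

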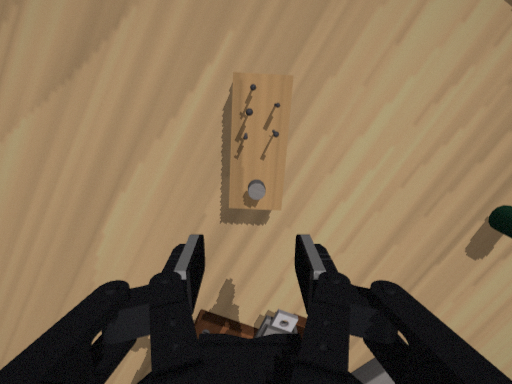

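```bash
cat >> h.py <<'E'
def cyl_fit(im,st,guess,z0,z1,rad,sat=40,vmin=60,r=18,c='wrist'):
    "x,y of an upright grey cylinder from the centroid of its blob"
    g=proj(c,[*guess,(z0+z1)/2],st)[0]; hsv=cv2.cvtColor(im,cv2.COLOR_RGB2HSV)
    m=((hsv[...,1]<sat)&(hsv[...,2]>vmin)).astype(np.uint8)
    n,l,s,ce=cv2.connectedComponentsWithStats(m); k=min((i for i in range(1,n) if s[i,4]>40),key=lambda i:np.hypot(ce[i][1]-g[0],ce[i][0]-g[1]))
    t=np.linspace(0,2*np.pi,40)
    def cen(p):
        P=[(p[0]+rad*np.cos(a),p[1]+rad*np.sin(a),z) for z in (z0,z1) for a in t]
        h=cv2.convexHull((proj(c,P,st)[:,::-1]).astype(np.float32)); M=cv2.moments(h); return np.array([M['m01']/M['m00'],M['m10']/M['m00']]),M['m00']
    sol=least_squares(lambda p:cen(p)[0]-ce[k][::-1],guess,diff_step=1e-3).x
    return sol,s[k].tolist(),cen(sol)[1]
E
python3 - <<'E'
from h import *
import pickle
st=pickle.load(open('w3.pkl','rb')); im=cv2.cvtColor(cv2.imread('pics/w3.png'),cv2.COLOR_BGR2RGB)
for s in (30,50,70): print(cyl_fit(im,st,[413,241],36,50,8,sat=s))
hsv=cv2.cvtColor(im,cv2.COLOR_RGB2HSV); print(hsv[188,257],hsv[196,257],hsv[180,240])
E
```

```text
(array([414.61560674, 242.09034144]), [248, 180, 17, 20, 255], 315.6259414306842)
(array([414.67665129, 242.06963894]), [248, 180, 17, 20, 268], 315.6261407190468)
(array([414.73583639, 242.0260751 ]), [248, 180, 17, 20, 279], 315.62373511702754)
[ 15  17 122] [  4  15 123] [ 16 120 145]
```

```bash
python3 -c "
from h import *
plan([((414.7,242,105),30)])"
```

```text
0.0006 -0.0008 -0.0010 0.629 -0.315 6.050 | mm 61 deg 0.1
```

{"name": "apply_moves", "arguments": {"targets": "0 0 0 0.6 -0.3 3 4; 0 0 0 0.6 -0.3 6 4; 0 0 0 0.6 -0.3 6 4; 0 0 0 0.6 -0.3 6 4; 0 0 0 0.6 -0.3 6 4"}}

```text
time: 4.35
tool_pos: [414.7, 242.9, 106.9]
tcp_rot: [180.0, -0.1, 30.0]
ft_force: [0.4, 0.9, 0.4]
finger_gap: 39.9
```

Run:
```python
from h import *
st=sense(); im=snapshot('wrist'); save('w4',im)
print(st['time'],st['tool_pos'],st['tcp_rot'],st['finger_gap'],st['ft_force'])
for s in (30,50,70):
    r=cyl_fit(im,st,[414.7,242],36,50,8,sat=s);print(r)
plan([((*r[0],58.5),30)])
```

```text
4.35 [414.6696705  242.91068618 106.89228383] [ 1.79980436e+02 -1.40662151e-01  3.00035563e+01] 39.913789352511486 [0.38733412 0.87046806 0.36088552]
(array([414.38983074, 242.41517559]), [237, 204, 22, 26, 436], 538.3517083202023)
(array([414.57328175, 242.27772443]), [237, 204, 22, 26, 462], 538.2902391792741)
(array([414.59067683, 242.28282845]), [237, 203, 22, 27, 475], 538.2883395421086)
0.0004 -0.0031 0.0005 -0.072 0.071 4.855 | mm 49 deg 0.2
```

View pics/w4.png

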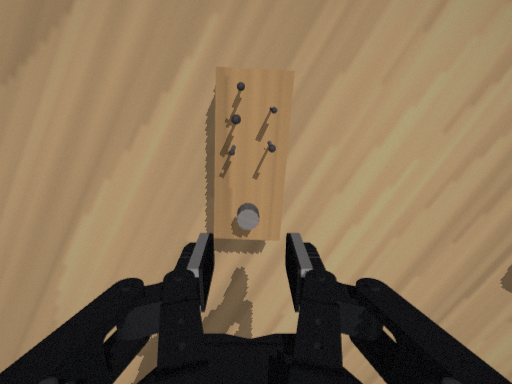

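{"name": "apply_moves", "arguments": {"targets": "0 0 0 -0.05 0.06 2 4; 0 0 0 -0.05 0.06 3.5 4; 0 0 0 -0.05 0.06 4.5 4; 0 0 0 -0.05 0.06 4.9 4; 0 0 0 -0.05 0.06 4.9 4", "force": 30}}

```text
time: 4.9
tool_pos: [413.2, 242.4, 56.2]
tcp_rot: [-180.0, -0.0, 30.1]
ft_force: [0.2, -0.1, -1.0]
finger_gap: 40.3
```

{"name": "apply_moves", "arguments": {"targets": "0 0 0 0 0 0 2.5; 0 0 0 0 0 0 1.2; 0 0 0 0 0 0 1.2; 0 0 0 0 0 0 1.2; 0 0 0 0 0 0 1.2", "force": 40}}

```text
time: 5.4
tool_pos: [413.8, 242.7, 57.1]
tcp_rot: [180.0, -0.1, 30.1]
ft_force: [-1.2, -0.3, 6.2]
finger_gap: 13.5
```

{"name": "apply_moves", "arguments": {"targets": "0 0 0 0 0 0 1.2; 0 0 0 0 0 0 1.2; 0 0 0 0 0 0 1.2; 0 0 0 0 0 0 1.2; 0 0 0 0 0 0 1.2"}}

```text
time: 5.9
tool_pos: [413.8, 242.7, 57.1]
tcp_rot: [180.0, -0.1, 30.1]
ft_force: [-1.7, -0.3, 6.2]
finger_gap: 13.9
```

Run:
```python
from h import *
st=sense(); im=snapshot('wrist'); save('w5',im[150:350,150:350].repeat(3,0).repeat(3,1))
print({k:np.round(v,2) for k,v in st.items()})
```

```text
{'time': np.float64(5.9), 'joint_pos': array([ 24.26,  -0.39, 114.71,  -0.  ,  65.58,  -5.82]), 'qd': array([-0.03, -0.14,  0.  ,  0.02,  0.05, -0.05]), 'joint_efforts': array([-6.000e-02, -4.071e+01, -4.152e+01,  1.000e-02, -4.700e-01,
       -0.000e+00]), 'tool_pos': array([413.83, 242.7 ,  57.08]), 'tcp_rot': array([ 1.7999e+02, -1.0000e-01,  3.0080e+01]), 'ft_force': array([-1.66, -0.32,  6.16]), 'wrist_torque': array([-0.08,  0.23, -0.01]), 'finger_gap': np.float64(13.94)}
```

View pics/w5.png

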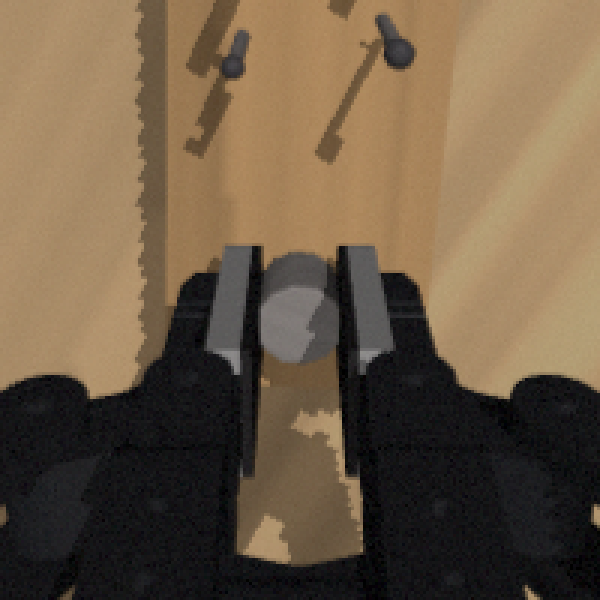

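{"name": "apply_moves", "arguments": {"targets": "0 0 0 0 0 -0.8 1.2; 0 0 0 0 0 -2.5 1.2; 0 0 0 0 0 -5 1.2; 0 0 0 0 0 -7.8 1.2; 0 0 0 0 0 -7.8 1.2"}}

```text
time: 6.45
tool_pos: [415.6, 243.6, 138.9]
tcp_rot: [180.0, -0.4, 30.1]
ft_force: [-0.1, -0.3, 0.8]
finger_gap: 13.9
```

```bash
python3 -c "
from h import *
st=sense();print(st['ft_force'],st['finger_gap'],st['tool_pos'])
plan([((526.8,95.5,125),7.6)])"
```

```text
[-0.07866551 -0.2605435   0.7898076 ] 13.894543469262654 [415.60123332 243.55287204 138.85922576]
-0.0007 -0.0074 0.3924 2.190 18.384 1.415 | mm 186 deg 22.5
```

{"name": "apply_moves", "arguments": {"targets": "0 0 0.1 0.4 4 0.2 1.2; 0 0 0.2 1 9 0.7 1.2; 0 0 0.3 1.7 14 1.1 1.2; 0 0 0.392 2.2 18.3 1.4 1.2; 0 0 0.392 2.2 18.3 1.4 1.2"}}

```text
time: 6.95
tool_pos: [525.9, 90.6, 119.5]
tcp_rot: [179.9, -0.0, 7.2]
ft_force: [-0.9, 0.2, 0.4]
finger_gap: 13.5
```

Run:
```python
from h import *
snapshot('top');snapshot('top');snapshot('top');snapshot('top')
sts=sense(); im=snapshot('wrist'); save('w6',im[130:280,170:370].repeat(4,0).repeat(4,1)); save('w6f',im)
import pickle; pickle.dump(sts,open('w6.pkl','wb'))
print(sts['time'],sts['tool_pos'],sts['tcp_rot'],sts['qd'].round(1),sts['finger_gap'])
for d in place_of('wrist','clevis_top'): print(d,at_z('wrist',d['at'],40,sts))
for d in place_of('wrist','pin'): print('pin',d)
a=R.from_euler('xyz',sts['tcp_rot'],degrees=True).as_matrix()
for z in (7,21,49): print('tool z',z,proj('wrist',sts['tool_pos']+a@[0,0,z],sts))
```

```text
7.15 [522.97563446  95.63246155 119.5314752 ] [-1.79971047e+02  6.96932946e-02  7.67863455e+00] [ 1.  -0.5  0.2 -0.3 -0.1  0. ] 13.911086748961356
{'at': [206.1, 251.6], 'confidence': 0.73} [524.99940812  97.42122004  40.        ]
tool z 7 [[258.126557   248.31751126]]
tool z 21 [[245.08393386 248.37327516]]
tool z 49 [[224.54183086 248.46110318]]
```

View pics/w6.png

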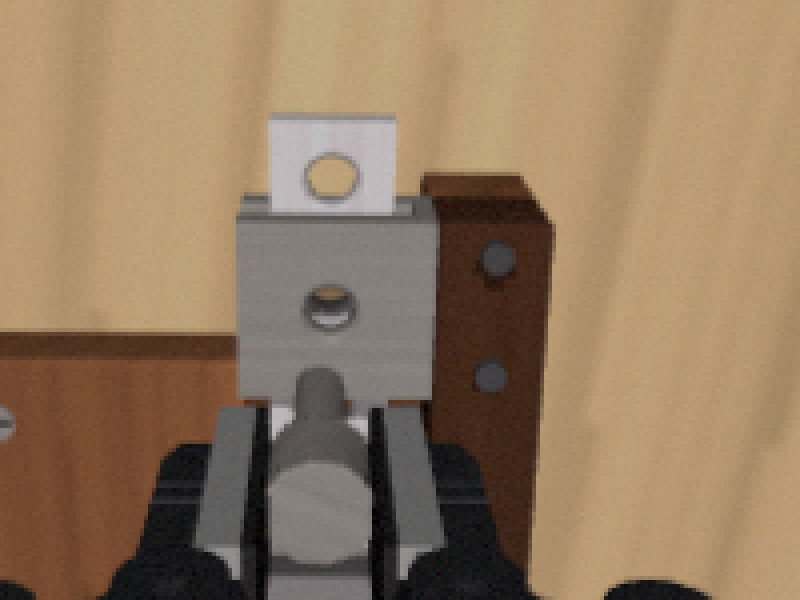

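```bash
cat >> h.py <<'E'
def pt_tool(rc,zt):
    "pixel -> tool coordinates on the plane tool z = zt (wrist camera)"
    m=camera_model('wrist'); T=np.array(m['T_tool_cam']); d=T[:3,:3]@[(rc[1]-m['cx'])/m['fx'],-(rc[0]-m['cy'])/m['fy'],-1]
    return (T[:3,3]+d*(zt-T[2,3])/d[2]).round(2)
E
python3 - <<'E'
from h import *
print('head',pt_tool((257.5,249.6),7.1),'hole',pt_tool((206.4,252.1),79.5), pt_tool((206.4,252.1),80.5),'tip edge',pt_tool((130+368.5/4-.5,249.4),46.6))
E
```

```text
head [ 0.67 -0.31  7.1 ] hole [ 2.72 -1.23 79.5 ] [ 2.74 -0.85 80.5 ] tip edge [ 0.62 -3.16 46.6 ]
```

{"name": "apply_moves", "arguments": {"targets": "0 0 0 0.2 -0.12 0.6 1.2; 0 0 0 0.2 -0.12 1.2 1.2; 0 0 0 0.2 -0.12 1.85 1.2; 0 0 0 0.2 -0.12 1.85 1.2; 0 0 0 0.2 -0.12 1.85 1.2"}}

```text
time: 7.8
tool_pos: [525.2, 96.5, 101.0]
tcp_rot: [-180.0, 0.1, 7.6]
ft_force: [-0.7, -0.3, 0.4]
finger_gap: 13.6
```

Run:
```python
from h import *
snapshot('top');snapshot('top')
sts=sense(); im=snapshot('wrist'); save('w7',cv2.resize(im[185:285,185:315],None,fx=6,fy=6,interpolation=cv2.INTER_CUBIC)); save('w7f',im)
import pickle; pickle.dump(sts,open('w7.pkl','wb'))
print(sts['time'],sts['tool_pos'],sts['tcp_rot'],sts['qd'].round(1),sts['finger_gap'])
```

```text
7.9 [525.78815809  96.44200307 101.64945726] [-1.79997967e+02 -1.25997256e-02  7.61306738e+00] [ 0.1 -0.2 -0.2  0.1  0.  -0.1] 13.929802168177927
```

View pics/w7.png

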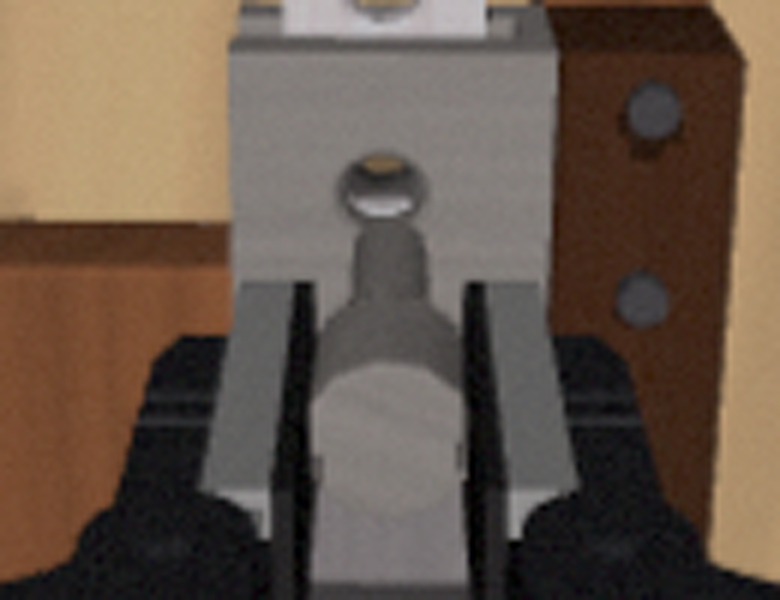

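Run:
```python
from h import *
print('head',pt_tool((257.4,249.4),7.1),'hole',pt_tool((215.75,248.4),61.65),'tip edge',pt_tool((221.6,249.6),46.6))
# clevis plate edges for model check: +y edge & -x/+x edges at z 40
print('clevis NE',pt_tool((185+48/6,185+556/6),61.65),'NW',pt_tool((185+48/6,185+231/6),61.65))
```

```text
head [ 0.56 -0.37  7.1 ] hole [-0.07 -1.   61.65] tip edge [ 0.75 -3.18 46.6 ]
clevis NE [ 20.01 -17.85  61.65] NW [-17.13 -17.84  61.65]
```

{"name": "apply_moves", "arguments": {"targets": "0 0 0 -0.07 -0.12 0.4 1.2; 0 0 0 -0.07 -0.12 0.9 1.2; 0 0 0 -0.07 -0.12 1.2 1.2; 0 0 0 -0.07 -0.12 1.4 1.2; 0 0 0 -0.07 -0.12 1.4 1.2"}}

```text
time: 8.45
tool_pos: [524.4, 97.5, 86.9]
tcp_rot: [-180.0, 0.0, 7.6]
ft_force: [-0.3, 0.4, -0.3]
finger_gap: 13.8
```

{"name": "apply_moves", "arguments": {"targets": "0 0 0 0 0 0.1 1.2; 0 0 0 0 0 0.2 1.2; 0 0 0 0 0 0.3 1.2; 0 0 0 0 0 0.3 1.2; 0 0 0 0 0 0.3 1.2"}}

```text
time: 8.95
tool_pos: [524.8, 97.5, 84.5]
tcp_rot: [180.0, -0.0, 7.6]
ft_force: [0.1, -1.2, -0.5]
finger_gap: 13.9
```

{"name": "apply_moves", "arguments": {"targets": "0 0 0 0 0 0.1 1.2; 0 0 0 0 0 0.2 1.2; 0 0 0 0 0 0.3 1.2; 0 0 0 0 0 0.4 1.2; 0 0 0 0 0 0.4 1.2"}}

```text
time: 9.45
tool_pos: [524.7, 97.5, 80.3]
tcp_rot: [180.0, 0.0, 7.6]
ft_force: [-0.5, -0.4, -0.4]
finger_gap: 13.9
```

Run:
```python
from h import *
s=sense();print(s['tool_pos'],s['ft_force'],s['wrist_torque'],s['joint_efforts'])
```

```text
[524.69924649  97.51435043  80.28598168] [-0.54296152 -0.42061318 -0.44952293] [-0.16364611 -0.067756   -0.01560762] [ 4.90075294e-01 -5.05334294e+01 -4.49290359e+01  3.19425808e-01
  1.13494811e-01 -8.79633535e-04]
```

{"name": "apply_moves", "arguments": {"targets": "0 0 0 0 0 0.15 1.2; 0 0 0 0 0 0.3 1.2; 0 0 0 0 0 0.45 1.2; 0 0 0 0 0 0.6 1.2; 0 0 0 0 0 0.6 1.2"}}

```text
time: 9.95
tool_pos: [524.7, 97.5, 74.2]
tcp_rot: [180.0, 0.0, 7.6]
ft_force: [1.0, -0.4, -1.7]
finger_gap: 13.7
```

{"name": "apply_moves", "arguments": {"targets": "0 0 0 0 0 0.15 1.2; 0 0 0 0 0 0.3 1.2; 0 0 0 0 0 0.45 1.2; 0 0 0 0 0 0.6 1.2; 0 0 0 0 0 0.6 1.2"}}

```text
time: 10.45
tool_pos: [524.7, 97.5, 68.2]
tcp_rot: [180.0, 0.0, 7.6]
ft_force: [1.0, -1.6, -0.6]
finger_gap: 13.7
```

{"name": "apply_moves", "arguments": {"targets": "0 0 0 0 0 0.15 1.2; 0 0 0 0 0 0.3 1.2; 0 0 0 0 0 0.45 1.2; 0 0 0 0 0 0.6 1.2; 0 0 0 0 0 0.6 1.2"}}

```text
time: 10.95
tool_pos: [524.7, 97.5, 62.2]
tcp_rot: [180.0, 0.0, 7.6]
ft_force: [1.6, -4.5, -0.9]
finger_gap: 13.8
```

{"name": "apply_moves", "arguments": {"targets": "0 0 0 0 0 0.05 1.2; 0 0 0 0 0 0.1 1.2; 0 0 0 0 0 0.15 1.2; 0 0 0 0 0 0.2 1.2; 0 0 0 0 0 0.2 1.2"}}

```text
time: 11.45
tool_pos: [524.9, 97.5, 61.1]
tcp_rot: [180.0, -0.0, 7.6]
ft_force: [-2.7, -4.5, 6.3]
finger_gap: 13.7
```

{"name": "apply_moves", "arguments": {"targets": "0 0 0 0 0 0.1 1.2; 0 0 0 0 0 0.1 1.2; 0 0 0 0 0 0 1.2; 0 0 0 0 0 0 2.5; 0 0 0 0 0 0 4"}}

```text
time: 11.95
tool_pos: [524.5, 98.1, 60.2]
tcp_rot: [-179.9, 0.0, 7.6]
ft_force: [0.0, 0.4, 0.6]
finger_gap: 38.5
```

{"name": "apply_moves", "arguments": {"targets": "0 0 0 0 0 -0.1 4.5; 0 0 0 0 0 -1 4.5; 0 0 0 0 0 -4 4.5; 0 0 0 0 0 -8 4.5; 0 0 0 0 0 -10 4.5"}}

```text
time: 12.45
tool_pos: [526.3, 97.9, 164.7]
tcp_rot: [-180.0, -0.3, 7.6]
ft_force: [1.1, -0.1, 0.8]
finger_gap: 45.1
```

Run:
```python
from h import *
snapshot('top');snapshot('top')
sts=sense(); im=snapshot('wrist'); save('w8',im)
import pickle; pickle.dump(sts,open('w8.pkl','wb'))
print(sts['time'],sts['tool_pos'],sts['tcp_rot'],sts['qd'].round(1),sts['finger_gap'])
for q,z in [('pin',40),('clevis_top',40),('stop_face',18),('slot',18),('board',0)]:
  for d in place_of('wrist',q): print(q,d, at_z('wrist',d['at'],z,sts).round(1))
```

```text
12.55 [527.52558866  97.95417929 165.56304799] [179.99047981  -0.4494681    7.62548334] [-0.1  2.3  3.4  0.1 -2.5  0. ] 44.780681166571334
pin {'at': [192.7, 244.3], 'confidence': 0.85} [524.9  94.8  40. ]
clevis_top {'at': [190.1, 242.7], 'confidence': 0.62} [523.2  97.1  40. ]
stop_face {'at': [245.9, 243.8], 'confidence': 0.87} [532.8  28.3  18. ]
stop_face {'at': [193.2, 242.7], 'confidence': 0.38} [524.2  86.9  18. ]
slot {'at': [264.1, 264.7], 'confidence': 0.55} [558.3   9.1  18. ]
board {'at': [264.8, 222.5], 'confidence': 0.62} [512.5  -9.1   0. ]
```

View pics/w8.png

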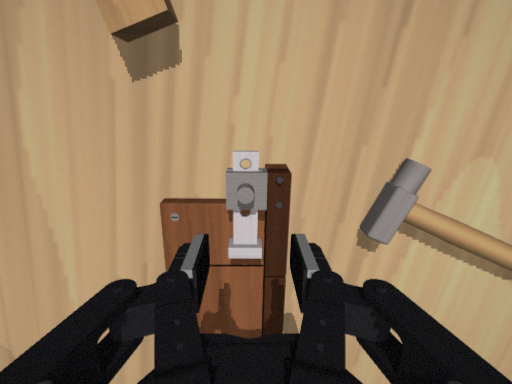

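Pin head sits on the clevis at (197,246), shank no longer visible, stop unmoved at row ~256. Now to the block.

```bash
python3 -c "
from h import *
plan([((470,-105,200),12),((409,-307,160),17)])"
```

```text
-0.0003 0.0028 -0.0765 -8.022 19.358 -4.093 | mm 214 deg 4.4
0.0000 0.0000 -0.0873 -10.167 18.490 4.000 | mm 215 deg 5.0
```

{"name": "apply_moves", "arguments": {"targets": "0 0 -0.03 -1.6 3.9 -2 8; 0 0 -0.05 -3.2 7.8 -4 8; 0 0 -0.076 -4.8 11.7 -4 8; 0 0 -0.076 -6.4 15.5 -4 8; 0 0 -0.076 -8 19.3 -4 8"}}

```text
time: 13.35
tool_pos: [470.0, -105.6, 199.7]
tcp_rot: [-180.0, 0.1, 12.0]
ft_force: [0.7, -0.1, -1.1]
finger_gap: 80.2
```

{"name": "apply_moves", "arguments": {"targets": "0 0 -0.03 -2 4 0.5 8; 0 0 -0.05 -4.5 8.5 1.5 8; 0 0 -0.087 -7 13 3 8; 0 0 -0.087 -9.5 17.5 4 8; 0 0 -0.087 -10.1 18.5 4 8"}}

```text
time: 13.85
tool_pos: [407.9, -308.8, 157.9]
tcp_rot: [-179.9, 0.2, 16.8]
ft_force: [0.3, -0.1, -0.1]
finger_gap: 79.6
```

Run:
```python
from h import *
for i in range(3): snapshot('top')
st=sense(); im=snapshot('wrist'); save('w9',im)
import pickle; pickle.dump(st,open('w9.pkl','wb'))
print(st['time'],st['tool_pos'],st['tcp_rot'],st['qd'].round(1),st['finger_gap'])
hsv=cv2.cvtColor(im,cv2.COLOR_RGB2HSV)
m=((hsv[...,0]>60)&(hsv[...,0]<100)&(hsv[...,1]>80)).astype(np.uint8)
n,l,s,ce=cv2.connectedComponentsWithStats(m)
for i in range(1,n):
    if s[i,4]>300:
        c=cv2.findContours((l==i).astype(np.uint8),cv2.RETR_EXTERNAL,cv2.CHAIN_APPROX_NONE)[0][0]
        print(s[i],ce[i],cv2.minAreaRect(c))
        # silhouette fit of box: match mask by IoU
        tgt=(l==i).astype(np.uint8)
        hull=cv2.convexHull(c)[:,0,:].astype(float)
        from scipy.optimize import minimize
        def quad(p):
            a=np.radians(p[2]);M=np.array([[np.cos(a),-np.sin(a)],[np.sin(a),np.cos(a)]])
            P=[(*(M@[x,y]+p[:2]),z) for x in(-20,20) for y in(-50,50) for z in(0,22)]
            return cv2.convexHull(proj('wrist',P,st)[:,::-1].astype(np.float32))
        def cost(p):
            q=quad(p); z=np.zeros((384*4,512*4),np.uint8); cv2.fillConvexPoly(z,np.round(q*4+1.5).astype(np.int32),1)
            t=cv2.resize(tgt,None,fx=4,fy=4,interpolation=cv2.INTER_NEAREST); return (z!=t).sum()/16
        best=min((minimize(cost,[409,-307,y],method='Nelder-Mead',options=dict(initial_simplex=[[409,-307,y],[415,-307,y],[409,-300,y],[409,-307,y+6]],xatol=.05,fatol=.5)) for y in (12,20)),key=lambda r:r.fun)
        print(best.x,best.fun,tgt.sum())
```

```text
14.0 [ 409.5298404  -306.73439958  159.1500864 ] [-1.79865043e+02  6.61070269e-02  1.67958555e+01] [ 2.6 -1.3  0.3  0.5  0.4  0.9] 79.75247635776333
[ 223  129   42  101 4087] [244.13653046 178.19867874] ((243.5, 179.0), (100.0, 41.0), 90.0)
[ 404.55865366 -305.16574699   17.87605347] 265.375 4087
```

```bash
python3 -c "
from h import *
plan([((403.9,-305.4,60),17.9),((403.9,-305.4,24),17.9)])"
```

```text
-0.0020 0.0006 -0.0178 -0.580 -0.206 9.952 | mm 100 deg 1.0
0.0000 0.0000 0.0000 0.000 -0.000 3.600 | mm 36 deg 0.0
```

{"name": "apply_moves", "arguments": {"targets": "0 0 -0.018 -0.58 -0.2 3 6.5; 0 0 -0.018 -0.58 -0.2 6 6.5; 0 0 -0.018 -0.58 -0.2 9 6.5; 0 0 -0.018 -0.58 -0.2 10 6.5; 0 0 -0.018 -0.58 -0.2 10 6.5"}}

```text
time: 14.55
tool_pos: [403.9, -304.0, 58.9]
tcp_rot: [-179.8, 0.1, 18.1]
ft_force: [-0.4, -0.0, 0.0]
finger_gap: 65.1
```

Run:
```python
from h import *
st=sense(); im=snapshot('wrist'); save('w10',im)
print(st['tool_pos'],st['tcp_rot'],st['finger_gap'])
```

```text
[ 403.94098518 -303.97310396   58.94847594] [-1.79801274e+02  9.67050248e-02  1.80773709e+01] 65.12521636226604
```

View pics/w10.png

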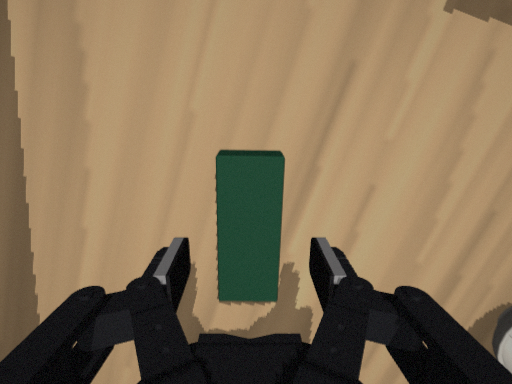

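Green block lies centred between the fingers (rows 150–301, cols 216–284), aligned with the jaws. One picture view left (11 used).

```bash
python3 -c "
from h import *
print(pt_tool((157.5,250),37),pt_tool((300.5,248.5),37),pt_tool((230,216.5),37),pt_tool((230,282),37),pt_tool((151,250),59-22))
im=cv2.imread('pics/w10.png').astype(int); print(im[146:162,250].tolist()); print(im[296:304,248].tolist())
"
```

```text
[  0.95 -47.17  37.  ] [ 0.07 50.74 37.  ] [-19.77  -1.66  37.  ] [20.87 -1.67 37.  ] [  0.94 -50.9   37.  ]
[[112, 149, 181], [110, 148, 179], [107, 145, 176], [97, 132, 155], [64, 88, 93], [35, 48, 21], [33, 47, 20], [36, 49, 21], [30, 46, 21], [40, 56, 26], [46, 67, 30], [56, 77, 36], [50, 70, 29], [53, 73, 35], [54, 74, 37], [52, 71, 33]]
[[49, 70, 30], [49, 69, 32], [47, 69, 30], [49, 69, 33], [49, 69, 45], [58, 79, 81], [66, 89, 106], [73, 98, 119]]
```

{"name": "apply_moves", "arguments": {"targets": "0 0 0 0 0 1.2 6.5; 0 0 0 0 0 2.4 6.5; 0 0 0 0 0 3.2 6.5; 0 0 0 0 0 3.5 6.5; 0 0 0 0 0 3.5 6.5", "force": 30}}

```text
time: 15.1
tool_pos: [404.1, -305.7, 24.8]
tcp_rot: [-179.9, 0.0, 18.0]
ft_force: [0.1, -0.1, -0.0]
finger_gap: 65.0
```

{"name": "apply_moves", "arguments": {"targets": "0 0 0 0 0 0 4.5; 0 0 0 0 0 0 3.5; 0 0 0 0 0 0 3.5; 0 0 0 0 0 0 3.5; 0 0 0 0 0 0 3.5", "force": 30}}

```text
time: 15.6
tool_pos: [404.9, -306.4, 26.1]
tcp_rot: [179.9, -0.0, 18.0]
ft_force: [-1.0, 0.4, 3.6]
finger_gap: 39.2
```

{"name": "apply_moves", "arguments": {"targets": "0 0 0 0 0 -0.5 3.5; 0 0 0 0 0 -2 3.5; 0 0 0 0 0 -4.5 3.5; 0 0 0 0 0 -7.5 3.5; 0 0 0 0 0 -7.5 3.5"}}

```text
time: 16.1
tool_pos: [406.6, -307.9, 105.0]
tcp_rot: [179.7, -0.2, 18.0]
ft_force: [0.9, -0.9, -0.9]
finger_gap: 39.2
```

```bash
python3 -c "
from h import *
st=sense();print(st['ft_force'],st['finger_gap'],st['tool_pos'])
plan([((460,-170,100),12),((518.5,-29.2,85),7.6)])"
```

```text
[ 0.86495381 -0.89234315 -0.90870661] 39.19889052160628 [ 406.628784   -307.93509782  105.04426459]
0.0058 -0.0037 0.1046 9.336 -11.473 0.467 | mm 148 deg 6.0
-0.0000 -0.0000 0.0768 8.650 -12.556 1.500 | mm 153 deg 4.4
```

{"name": "apply_moves", "arguments": {"targets": "0 0 0.03 1.5 -2 0 3.5; 0 0 0.06 3.7 -4.6 0.2 3.5; 0 0 0.09 6 -7.4 0.4 3.5; 0 0 0.105 8 -9.8 0.5 3.5; 0 0 0.105 9.3 -11.5 0.5 3.5"}}

```text
time: 16.6
tool_pos: [457.2, -165.7, 94.5]
tcp_rot: [-179.9, 0.1, 12.0]
ft_force: [0.4, 0.5, -1.6]
finger_gap: 39.3
```

{"name": "apply_moves", "arguments": {"targets": "0 0 0.02 2 -3 0.2 3.5; 0 0 0.05 4.5 -6.5 0.7 3.5; 0 0 0.077 7 -10 1 3.5; 0 0 0.077 8.6 -12.5 1.5 3.5; 0 0 0.077 8.6 -12.5 1.5 3.5"}}

```text
time: 17.1
tool_pos: [515.4, -24.3, 79.1]
tcp_rot: [-179.9, 0.1, 7.8]
ft_force: [-0.3, -0.6, -1.2]
finger_gap: 39.1
```

Run:
```python
from h import *
for i in range(4): snapshot('top')
st=sense(); im=snapshot('wrist'); save('w11',im)
import pickle; pickle.dump(st,open('w11.pkl','wb'))
print(st['time'],st['tool_pos'],st['tcp_rot'],st['finger_gap'],st['ft_force'],st['qd'].round(1))
for q,z in [('clevis_top',40),('stop_face',18),('slot',18)]:
  for d in place_of('wrist',q): print(q,d, at_z('wrist',d['at'],z,st).round(1))
plan([((518.5,-29.2,46),7.6)])
```

```text
17.3 [515.07393568 -28.36283347  80.05786741] [1.79996342e+02 5.96885844e-02 7.55089198e+00] 39.1308086726682 [ 0.54977345  0.15426252 -0.88474862] [-0.8 -0.4 -0.1 -0.   0.1  0.2]
clevis_top {'at': [10.1, 302.3], 'confidence': 0.83} [525.9  95.7  40. ]
stop_face {'at': [145.5, 288.1], 'confidence': 0.93} [534.   24.9  18. ]
slot {'at': [174.6, 319.7], 'confidence': 0.82} [558.5   8.4  18. ]
0.0001 -0.0001 -0.0021 0.289 0.086 3.459 | mm 35 deg 0.1
```

{"name": "apply_moves", "arguments": {"targets": "0 0 0 0.1 0.1 1 3.5; 0 0 0 0.1 0.1 2 3.5; 0 0 0 0.1 0.1 2.8 3.5; 0 0 0 0.1 0.1 3.3 3.5; 0 0 0 0.1 0.1 3.3 3.5"}}

```text
time: 18.0
tool_pos: [515.7, -28.5, 46.0]
tcp_rot: [-180.0, 0.1, 7.6]
ft_force: [-0.8, -0.2, -1.0]
finger_gap: 38.9
```

{"name": "apply_moves", "arguments": {"targets": "0 0 0 0 0 0.1 3.5; 0 0 0 0 0 0.2 3.5; 0 0 0 0 0 0.3 3.5; 0 0 0 0 0 0.3 3.5; 0 0 0 0 0 0.3 3.5"}}

```text
time: 18.5
tool_pos: [516.9, -28.7, 44.7]
tcp_rot: [180.0, -0.0, 7.6]
ft_force: [0.2, 0.5, -1.4]
finger_gap: 39.3
```

{"name": "apply_moves", "arguments": {"targets": "0 0 0 0 0 0.05 3.5; 0 0 0 0 0 0.1 3.5; 0 0 0 0 0 0.15 3.5; 0 0 0 0 0 0.15 3.5; 0 0 0 0 0 0.15 3.5"}}

```text
time: 19.0
tool_pos: [517.0, -28.7, 44.1]
tcp_rot: [180.0, -0.0, 7.6]
ft_force: [-5.0, 0.9, 10.3]
finger_gap: 39.3
```

{"name": "apply_moves", "arguments": {"targets": "0 0 0 0 0 -0.2 5; 0 0 0 0 0 -0.2 5; 0 0 0 0 0 -1.5 5; 0 0 0 0 0 -4 5; 0 0 0 0 0 -6 5"}}

```text
time: 19.5
tool_pos: [516.9, -28.7, 104.6]
tcp_rot: [180.0, -0.0, 7.6]
ft_force: [0.6, 0.1, 0.8]
finger_gap: 49.9
```

```bash
cat >> h.py <<'E'
BO=np.array([516.55,-14.87]); BY=7.6
def bw(x,y,z): 
    a=np.radians(BY); return (BO[0]+x*np.cos(a)-y*np.sin(a),BO[1]+x*np.sin(a)+y*np.cos(a),z)
def wb(p):
    a=np.radians(BY); d=np.array(p[:2])-BO; return np.round([d[0]*np.cos(a)+d[1]*np.sin(a),-d[0]*np.sin(a)+d[1]*np.cos(a),p[2]],2)
E
python3 - <<'E'
from h import *
st=sense();im=snapshot('wrist');save('w12',im)
import pickle; pickle.dump(st,open('w12.pkl','wb'))
print(st['tool_pos'],st['qd'].round(1),wb(st['tool_pos']))
plan([(bw(-15,-13,110),-22.4),(bw(-30,-13,110),-52.4),(bw(-45,-13,110),-82.4),(bw(-45,-13,46),-82.4)])
E
```

```text
[516.93361774 -28.71173665 104.64633472] [ -0.  -15.3  -7.8  -0.   22.    0. ] [ -1.45 -13.77 104.65]
0.0001 -0.0058 0.5230 -1.581 -0.139 -0.157 | mm 16 deg 30.0
-0.0000 -0.0000 0.5236 -1.299 0.750 0.000 | mm 15 deg 30.0
0.0000 -0.0000 0.5236 -0.750 1.299 0.000 | mm 15 deg 30.0
0.0000 0.0000 0.0000 0.000 -0.000 6.400 | mm 64 deg 0.0
```

{"name": "apply_moves", "arguments": {"targets": "0 0 0.12 -0.4 0 -0.2 4; 0 0 0.24 -0.8 -0.1 -0.2 4; 0 0 0.37 -1.2 -0.1 -0.2 4; 0 0 0.48 -1.6 -0.1 -0.2 4; 0 0 0.523 -1.6 -0.1 -0.2 4"}}

```text
time: 20.05
tool_pos: [500.6, -29.9, 105.5]
tcp_rot: [-180.0, -0.0, -22.7]
ft_force: [-0.5, 0.8, 1.0]
finger_gap: 39.8
```

{"name": "apply_moves", "arguments": {"targets": "0 0 0.12 -0.3 0.2 0 4; 0 0 0.24 -0.6 0.4 0 4; 0 0 0.37 -0.9 0.6 0 4; 0 0 0.48 -1.3 0.75 0 4; 0 0 0.524 -1.3 0.75 0 4"}}

```text
time: 20.55
tool_pos: [485.7, -31.8, 105.5]
tcp_rot: [-180.0, -0.0, -52.7]
ft_force: [0.6, -0.8, 0.8]
finger_gap: 40.2
```

{"name": "apply_moves", "arguments": {"targets": "0 0 0.12 -0.2 0.3 0 4; 0 0 0.24 -0.4 0.6 0 4; 0 0 0.37 -0.6 0.9 0 4; 0 0 0.48 -0.75 1.3 0 4; 0 0 0.524 -0.75 1.3 0 4"}}

```text
time: 21.05
tool_pos: [470.8, -33.8, 105.5]
tcp_rot: [-180.0, -0.0, -82.7]
ft_force: [0.0, -0.1, 0.2]
finger_gap: 40.1
```

{"name": "apply_moves", "arguments": {"targets": "0 0 0 0 0 1 4; 0 0 0 0 0 2 4; 0 0 0 0 0 3 4; 0 0 0 0 0 3 4; 0 0 0 0 0 3 4"}}

```text
time: 21.55
tool_pos: [470.5, -33.6, 74.3]
tcp_rot: [179.9, 0.0, -82.4]
ft_force: [0.2, -0.4, -0.0]
finger_gap: 40.1
```

Run:
```python
from h import *
st=sense();im=snapshot('wrist');save('w13',im)
import pickle; pickle.dump(st,open('w13.pkl','wb'))
print(st['time'],st['tool_pos'],st['tcp_rot'],st['qd'].round(1),wb(st['tool_pos']),st['finger_gap'])
hsv=cv2.cvtColor(im,cv2.COLOR_RGB2HSV)
m=((hsv[...,0]>60)&(hsv[...,0]<100)&(hsv[...,1]>80)).astype(np.uint8)
n,l,s,ce=cv2.connectedComponentsWithStats(m)
for i in range(1,n):
    if s[i,4]>200: 
        c=cv2.findContours((l==i).astype(np.uint8),0,2)[0][0]; ap=cv2.approxPolyDP(c,4,True)[:,0]; print(s[i]); print([(tuple(map(int,q)),wb(at_z('wrist',(q[1],q[0]),40,st)).tolist()[:2]) for q in ap])
plan([(bw(-45,-13,46),-82.4)])
```

```text
21.55 [470.51937533 -33.63960278  74.28248665] [ 1.79915920e+02  2.77648285e-02 -8.24209415e+01] [ 0.1 -0.8 -0.8  0.2  0.1  0.1] [-48.11 -12.52  74.28] 40.11914424470154
[  159   120   182    73 12360]
[((159, 124), [18.25, 36.67]), ((166, 190), [-19.26, 36.23]), ((333, 191), [-19.8, -61.02]), ((339, 124), [18.3, -60.82])]
0.0004 0.0001 -0.0005 0.033 -0.267 2.884 | mm 29 deg 0.0
```

{"name": "apply_moves", "arguments": {"targets": "0 0 0 0 0 1 4; 0 0 0 0 0 2 4; 0 0 0 0 0 2.9 4; 0 0 0 0 -0.5 2.9 4; 0 0 0 0 -1.2 2.9 4"}}

```text
time: 22.1
tool_pos: [482.8, -32.1, 45.4]
tcp_rot: [179.9, 0.0, -82.5]
ft_force: [-0.1, 0.2, 0.9]
finger_gap: 40.1
```

{"name": "apply_moves", "arguments": {"targets": "0 0 0 0 -0.4 0 4; 0 0 0 0 -0.8 0 4; 0 0 0 0 -1.2 0 4; 0 0 0 0 -1.6 0 4; 0 0 0 0 -2 0 4"}}

```text
time: 22.6
tool_pos: [503.1, -29.5, 46.1]
tcp_rot: [-180.0, -0.0, -82.4]
ft_force: [0.1, -0.5, 0.8]
finger_gap: 39.9
```

Run:
```python
from h import *
st=sense();print(wb(st['tool_pos']),st['ft_force'],st['tcp_rot'])
```

```text
[-15.24 -12.72  46.11] [ 0.064884   -0.52734632  0.79289888] [-1.79994186e+02 -1.70047535e-03 -8.24475370e+01]
```

Next, creep to the fence.

{"name": "apply_moves", "arguments": {"targets": "0 0 0 0 -0.2 0 4; 0 0 0 0 -0.4 0 4; 0 0 0 0 -0.6 0 4; 0 0 0 0 -0.6 0 4; 0 0 0 0 -0.6 0 4"}}

```text
time: 23.1
tool_pos: [508.8, -28.8, 46.0]
tcp_rot: [-180.0, -0.0, -82.4]
ft_force: [0.2, -0.6, -0.1]
finger_gap: 40.2
```

{"name": "apply_moves", "arguments": {"targets": "0 0 0 0 -0.1 0 4; 0 0 0 0 -0.15 0 4; 0 0 0 0 -0.2 0 4; 0 0 0 0 -0.2 0 4; 0 0 0 0 -0.2 0 4"}}

```text
time: 23.6
tool_pos: [509.3, -28.6, 45.7]
tcp_rot: [179.8, 0.0, -82.5]
ft_force: [-8.1, 0.3, 6.5]
finger_gap: 39.9
```

{"name": "apply_moves", "arguments": {"targets": "0 0 0 0 0.5 0 4; 0 0 0 0 1 -1 4; 0 0 0 0 1 -3 4; 0 0 0 0 1 -5 4; 0 0 0 0 1 -5 2"}}

```text
time: 24.1
tool_pos: [503.2, -30.2, 99.9]
tcp_rot: [-179.6, -0.1, -82.4]
ft_force: [0.2, 0.2, 0.3]
finger_gap: 26.7
```

{"name": "apply_moves", "arguments": {"targets": "0 0 0 3 -0.5 0 0; 0 0 0 6 -2 0 0; 0 0 0 8.2 -3.9 0 0; 0 0 0 8.2 -3.9 0 0; 0 0 0 8.2 -3.9 0 0"}}

```text
time: 24.6
tool_pos: [549.9, -106.3, 95.4]
tcp_rot: [180.0, 0.0, -82.5]
ft_force: [-0.2, 0.9, -0.7]
finger_gap: 0.3
```

Run:
```python
from h import *
st=sense();im=snapshot('wrist');save('w14',im)
print(st['time'],st['tool_pos'],st['tcp_rot'],st['qd'].round(1),wb(st['tool_pos']),st['finger_gap'])
hsv=cv2.cvtColor(im,cv2.COLOR_RGB2HSV)
m=((hsv[...,0]>60)&(hsv[...,0]<100)&(hsv[...,1]>80)).astype(np.uint8)
n,l,s,ce=cv2.connectedComponentsWithStats(m)
for i in range(1,n):
    if s[i,4]>200: 
        c=cv2.findContours((l==i).astype(np.uint8),0,2)[0][0]; ap=cv2.approxPolyDP(c,4,True)[:,0]; print(s[i]); print([(tuple(map(int,q)),wb(at_z('wrist',(q[1],q[0]),40,st)).tolist()[:2]) for q in ap])
for d in place_of('wrist','stop_face'): print(d, wb(at_z('wrist',d['at'],18,st)))
```

```text
24.6 [ 549.90229031 -106.25528528   95.38502848] [ 1.79955535e+02  3.10634691e-02 -8.25048794e+01] [ 1.  -1.2  1.5  0.1  0.3  0.1] [ 20.97 -94.99  95.39] 0.3198146091485917
[  51  189  155   56 7822]
[((51, 192), [41.91, 36.52]), ((63, 243), [4.25, 36.16]), ((202, 243), [4.2, -61.5]), ((204, 192), [41.84, -64.78])]
```

{"name": "apply_moves", "arguments": {"targets": "0 0 0 0 0 1.5 0; 0 0 0 0 0 3.5 0; 0 0 0 0 0 4.9 0; 0 0 0 -0.5 0 4.9 0; 0 0 0 -1.2 0 4.9 0"}}

```text
time: 25.2
tool_pos: [548.0, -93.5, 46.4]
tcp_rot: [179.9, 0.0, -82.5]
ft_force: [1.2, -0.2, 0.8]
finger_gap: -0.1
```

{"name": "apply_moves", "arguments": {"targets": "0 0 0 -0.2 0 0 0; 0 0 0 -0.4 0 0 0; 0 0 0 -0.6 0 0 0; 0 0 0 -0.6 0 0 0; 0 0 0 -0.6 0 0 0"}}

```text
time: 25.7
tool_pos: [548.0, -88.2, 47.3]
tcp_rot: [-180.0, -0.0, -82.4]
ft_force: [0.6, 0.7, -0.5]
finger_gap: 0.2
```

Run:
```python
from h import *
st=sense();print(wb(st['tool_pos']),st['ft_force'],st['tcp_rot'])
```

```text
[ 21.51 -76.89  47.3 ] [ 0.56603476  0.73125212 -0.45975996] [-1.79972943e+02 -1.37002325e-02 -8.24486056e+01]
```

{"name": "apply_moves", "arguments": {"targets": "0 0 0 -0.1 0 0 0; 0 0 0 -0.2 0 0 0; 0 0 0 -0.3 0 0 0; 0 0 0 -0.3 0 0 0; 0 0 0 -0.3 0 0 0"}}

```text
time: 26.2
tool_pos: [547.5, -85.5, 47.1]
tcp_rot: [-180.0, -0.0, -82.5]
ft_force: [0.5, -3.7, -0.0]
finger_gap: -0.1
```

{"name": "apply_moves", "arguments": {"targets": "0 0 0 -0.1 0 0 0; 0 0 0 -0.2 0 0 0; 0 0 0 -0.3 0 0 0; 0 0 0 -0.3 0 0 0; 0 0 0 -0.3 0 0 0"}}

```text
time: 26.7
tool_pos: [547.4, -83.9, 47.4]
tcp_rot: [-180.0, -0.2, -82.5]
ft_force: [-0.4, -11.2, 0.2]
finger_gap: 0.4
```

{"name": "apply_moves", "arguments": {"targets": "0 0 0 0.5 0 0 0; 0 0 0 1 0 -1 0; 0 0 0 1 0 -3 0; 0 0 0 1 0 -6 0; 0 0 0 1 0 -7.5 0"}}

```text
time: 27.2
tool_pos: [549.7, -92.2, 125.2]
tcp_rot: [-179.8, -0.0, -82.4]
ft_force: [0.7, -0.2, 0.4]
finger_gap: 0.1
```

```bash
cat >> h.py <<'E'
def rb(tilt):
    a=np.radians(BY); xb=np.array([np.cos(a),np.sin(a),0]); yb=np.array([-np.sin(a),np.cos(a),0]); zb=np.array([0,0,1.])
    t=np.radians(tilt); z=np.sin(t)*xb-np.cos(t)*zb; x=-yb; return np.c_[x,np.cross(z,x),z]
def plan2(wps):
    st=sense(); Rc=R.from_euler('xyz',st['tcp_rot'],degrees=True); p=st['tool_pos']; print('t',st['time'],'board',wb(p),st['ft_force'].round(1))
    for pos,tilt in wps:
        Rn=R.from_matrix(rb(tilt)); r=(Rc.inv()*Rn).as_rotvec(); d=Rc.inv().apply(np.array(pos)-p)/10
        print(r.round(4),d.round(3)); Rc,p=Rn,np.array(pos)
E
python3 - <<'E'
from h import *
plan2([(bw(-10,-48,125),22),(bw(-45,-22,105),45),(bw(-10.4-28.3,-22,53.4+28.3),45),(bw(-10.4-3,-22,53.4+3),45)])
E
```

```text
t 27.2 board [ 22.64 -81.03 125.18] [ 0.7 -0.2  0.4]
[ 0.3807 -0.0008 -0.0006] [-3.3    3.266  0.005]
[ 0.4014 -0.      0.    ] [-2.6    3.994  0.543]
[0. 0. 0.] [0.    1.202 2.093]
[0. 0. 0.] [ 0.    -0.     3.578]
```

{"name": "apply_moves", "arguments": {"targets": "0.1 0 0 -0.6 0.6 0 0; 0.2 0 0 -1.4 1.4 0 0; 0.3 0 0 -2.4 2.4 0 0; 0.381 0 0 -3.3 3.27 0 0; 0.381 0 0 -3.3 3.27 0 0"}}

```text
time: 27.7
tool_pos: [507.4, -62.0, 118.7]
tcp_rot: [-158.3, 0.2, -82.4]
ft_force: [-0.2, -0.4, -0.7]
finger_gap: -0.3
```

{"name": "apply_moves", "arguments": {"targets": "0.1 0 0 -0.5 0.8 0.1 0; 0.2 0 0 -1.2 1.8 0.2 0; 0.3 0 0 -2 3 0.4 0; 0.401 0 0 -2.6 4 0.54 0; 0.401 0 0 -2.6 4 0.54 0"}}

```text
time: 28.2
tool_pos: [522.4, -59.5, 110.8]
tcp_rot: [-137.1, 0.9, -81.6]
ft_force: [-1.1, 0.3, -1.1]
finger_gap: 0.1
```

Run:
```python
from h import *
for i in range(2): snapshot('top')
st=sense();im=snapshot('wrist');save('w15',im)
print(st['tcp_rot'],st['joint_pos'].round(1))
hsv=cv2.cvtColor(im,cv2.COLOR_RGB2HSV)
m=((hsv[...,0]>60)&(hsv[...,0]<100)&(hsv[...,1]>80)).astype(np.uint8)
n,l,s,ce=cv2.connectedComponentsWithStats(m)
for i in range(1,n):
    if s[i,4]>200: 
        c=cv2.findContours((l==i).astype(np.uint8),0,2)[0][0]; ap=cv2.approxPolyDP(c,4,True)[:,0]; print(s[i]); print([(tuple(map(int,q)),wb(at_z('wrist',(q[1],q[0]),40,st)).tolist()[:2]) for q in ap])
for q,z in [('stop_face',18),('slot',18),('pin',40)]:
  for d in place_of('wrist',q): print(q,d, wb(at_z('wrist',d['at'],z,st)))
plan2([(bw(-10.4-17,-22,53.4+17),45),(bw(-10.4-3,-22,53.4+3),45)])
```

```text
[-137.48418917    0.98687202  -81.6443585 ] [-28.1 -29.8 142.9  41.4  38.5  27.3]
[ 138  224  135   58 4745]
[((138, 274), [3.67, 39.34]), ((168, 279), [0.4, 16.75]), ((187, 274), [4.08, 3.26]), ((208, 281), [-0.65, -12.5]), ((219, 267), [9.35, -19.89]), ((223, 245), [25.8, -21.97]), ((235, 240), [29.77, -30.98]), ((237, 231), [36.92, -32.28]), ((261, 231), [37.08, -50.92]), ((263, 240), [29.97, -52.42]), ((270, 241), [29.24, -57.76]), ((271, 226), [41.18, -58.74]), ((147, 224), [42.02, 39.06])]
stop_face {'at': [254.3, 150.7], 'confidence': 0.56} [22.88 40.42 18.  ]
slot {'at': [231.0, 181.9], 'confidence': 0.82} [43.14 16.63 18.  ]
pin {'at': [247.9, 51.8], 'confidence': 0.59} [ 22.3  109.33  40.  ]
t 28.5 board [ -1.37 -43.35 109.79] [-0.5  0.1  0.6]
[ 0.0411  0.0215 -0.0001] [-2.112  4.582  1.18 ]
[0. 0. 0.] [0.   0.   1.98]
```

View pics/w15.png

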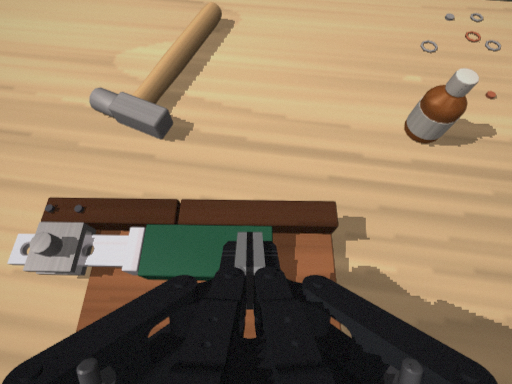

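The picture (12th, last) shows the block against fence and stop with the pin head on the clevis; however joint 3 is at its limit (142.9°), so the 45° tilt isn't reachable here. I'll identify the kinematics to choose a feasible tilt.

```bash
cat > kin.py <<'E'
from h import *
import pickle,glob
def fk(q,p):
    a1,d1,L1,L2,e,L3=p; q=np.radians(q)
    Ry=lambda a:R.from_euler('y',a).as_matrix(); Rz=lambda a:R.from_euler('z',a).as_matrix()
    M=Rz(q[0])@Ry(q[1]); x=Rz(q[0])@[a1,0,d1]+M@[0,0,L1]
    M=M@Ry(q[2]); x=x+M@[e,0,L2]; w=x
    M=M@Rz(q[3])@Ry(q[4]); x=x+M@[0,0,L3]; M=M@Rz(q[5])
    return x,M,w
D=[pickle.load(open(f,'rb')) for f in sorted(glob.glob('w*.pkl'))]+[sense()]
def res(p): return np.concatenate([fk(s['joint_pos'],p)[0]-s['tool_pos'] for s in D])
r=least_squares(res,[0,300,400,400,0,250],x_scale=[50,100,100,100,50,100]); P=r.x
E
python3 - <<'E'
from kin import *
print(P.round(1),np.abs(r.fun).max())
s=D[-1]; x,M,w=fk(s['joint_pos'],P); Rm=R.from_euler('xyz',s['tcp_rot'],degrees=True).as_matrix(); print(M.T@Rm)
a1,d1,L1,L2,e,L3=P
def q3need(pos,tilt):
    w=np.array(pos)-L3*rb(tilt)[:,2]; d=np.hypot(np.hypot(w[0],w[1])-a1,w[2]-d1); L=np.hypot(L2,e)
    c=(d*d-L1**2-L**2)/(2*L1*L); return np.degrees(np.arccos(np.clip(c,-1,1)))+np.degrees(np.arctan2(-e,L2)) if abs(c)<1 else None, np.hypot(w[0],w[1]).round(), w[2].round()
for t in (20,25,30,35,40,45):
    k=np.radians(t); pos=bw(3-19*np.sin(k),-22,40+19*np.cos(k)); print(t,q3need(pos,t), 'clear 15mm', q3need(np.array(pos)+[0,0,15],t))
E
```

```text
[-15.2 356.8 453.9 576.5  87.  440.2] 51.38986837866943
[[-1.00000000e+00 -2.45329892e-16  6.06367828e-16]
 [ 5.38694791e-16 -1.00000000e+00  2.29776352e-16]
 [ 5.75651528e-16  1.68827676e-16  1.00000000e+00]]
20 (np.float64(127.85719306221023), np.float64(371.0), np.float64(471.0)) clear 15mm (np.float64(127.28447821277632), np.float64(371.0), np.float64(486.0))
25 (np.float64(132.68475974437047), np.float64(336.0), np.float64(456.0)) clear 15mm (np.float64(132.1335516916185), np.float64(336.0), np.float64(471.0))
30 (np.float64(137.38688775366066), np.float64(302.0), np.float64(438.0)) clear 15mm (np.float64(136.87762616161328), np.float64(302.0), np.float64(453.0))
35 (np.float64(141.9077291132773), np.float64(271.0), np.float64(416.0)) clear 15mm (np.float64(141.47019502218322), np.float64(271.0), np.float64(431.0))
40 (np.float64(146.15351643142282), np.float64(242.0), np.float64(392.0)) clear 15mm (np.float64(145.83261965888417), np.float64(242.0), np.float64(407.0))
45 (np.float64(149.96358180473672), np.float64(216.0), np.float64(365.0)) clear 15mm (np.float64(149.82763999900016), np.float64(216.0), np.float64(380.0))
```

Run:
```python
from kin import *
for s in D: print(s['joint_pos'].round(1),s['tool_pos'].round(0),np.round(fk(s['joint_pos'],P)[0]-s['tool_pos'],1))
def fk2(q,p):
    a1,d1,L1,L2,e,L3,tx,e2,dy=p; q=np.radians(q)
    Ry=lambda a:R.from_euler('y',a).as_matrix(); Rz=lambda a:R.from_euler('z',a).as_matrix()
    M=Rz(q[0])@Ry(q[1]); x=Rz(q[0])@[a1,dy,d1]+M@[e2,0,L1]
    M=M@Ry(q[2]); x=x+M@[e,0,L2]
    M=M@Rz(q[3])@Ry(q[4]); return x+M@[tx,0,L3]
f=lambda p:np.concatenate([fk2(s['joint_pos'],p)-s['tool_pos'] for s in D])
best=min((least_squares(f,[0,300,L1,L2,0,L3,0,0,0],x_scale=[50,100,100,100,50,100,50,50,50]) for L1 in(300,450) for L2 in (300,450,600) for L3 in(150,250,400)),key=lambda r:r.cost)
print(best.x.round(1),np.abs(best.fun).max())
```

```text
[-45.6   0.2  92.9   0.1  86.9  -5.7] [ 422. -357.  250.] [-31.8 -40.6   2.8]
[ -8.8   3.3 108.2  -0.   68.5 -16.4] [515. -28.  80.] [ -6.1 -50.9  -2.8]
[ -8.9   1.7 107.1  -0.   71.2 -16.4] [517. -29. 105.] [ -6.8 -50.8  -2.1]
[-10.3  -3.  115.3   0.   67.9  72.1] [471. -34.  74.] [-17.1 -48.9  -2.9]
[ 1.400e+00 -5.900e+00  1.042e+02  1.000e-01  8.190e+01 -6.800e+00] [499.  64. 199.] [ -3.6 -51.2   0.5]
[ 23.9  -9.2 110.8  -0.   78.4  -6.2] [410. 237. 165.] [ 10.5 -51.4  -1.2]
[  4.8   2.9 104.2   0.   73.   -2.9] [523.  96. 120.] [  7.9 -50.7  -1.7]
[  4.9   4.5 104.5   0.   71.   -2.7] [526.  96. 102.] [  9.4 -50.6  -2.4]
[  5.    0.5 101.6   0.   77.5  -2.6] [528.  98. 166.] [  8.  -50.7  -0.2]
[-42.6  -2.5 105.2   0.   77.5 -59.4] [ 410. -307.  159.] [-36.3 -36.2  -0.5]
[-28.1 -29.9 143.   41.5  38.5  27.1] [521. -58. 110.] [ -1.9 -13.   10.6]
[ -0.  318.1 369.1 553.4  61.6 346.1  -0.   -0.   51.2] 2.5579538487363607e-13
```

```bash
cat > ik.py <<'E'
from h import *
P=[0,318.1,369.1,553.4,61.6,346.1,51.2]
P=None
lo=np.array([-169.43,-51.17,1.28,-76.62,0,-152.29]);hi=np.array([169.43,129.36,143.12,256.62,156.53,152.29])
Ry=lambda a:R.from_euler('y',a).as_matrix(); Rz=lambda a:R.from_euler('z',a).as_matrix()
def fk(q):
    q=np.radians(q); M=Rz(q[0])@Ry(q[1]); x=Rz(q[0])@[0,51.2,318.1]+M@[0,0,369.1]
    M=M@Ry(q[2]); x=x+M@[61.6,0,553.4]; M=M@Rz(q[3])@Ry(q[4]); return x+M@[0,0,346.1], M@Rz(q[5])@np.diag([-1,-1,1])
def ik(pos,Rt,q0):
    f=lambda q:np.r_[fk(q)[0]-pos,200*R.from_matrix(fk(q)[1].T@Rt).as_rotvec()]
    r=least_squares(f,np.clip(q0,lo+.1,hi-.1),bounds=(lo,hi),xtol=1e-12); return r.x,np.abs(r.fun).max()
E
python3 - <<'E'
from ik import *
s=sense();x,M=fk(s['joint_pos']);print(x-s['tool_pos'],R.from_matrix(M.T@R.from_euler('xyz',s['tcp_rot'],degrees=True).as_matrix()).magnitude())
for t in (20,25,30,35,40,45):
  for y in (-22,-40):
    k=np.radians(t)
    for off in (0,25):
        pos=np.array(bw(3-(19+off)*np.sin(k),y,40+(19+off)*np.cos(k)))
        b=min((ik(pos,rb(t),q0) for q0 in ([-10,-5,120,0,50,72],[-28,-30,142,41,38,27],[-10,-20,140,0,30,72])),key=lambda r:r[1]); print(t,y,off,b[0].round(1),b[1].round(2))
E
```

```text
[ 0.00000000e+00  2.13162821e-14 -1.98951966e-13] 7.366732033252905e-16
20 -22 0 [-14.9 -11.3 127.2  10.5  46.   61.5] 0.0
20 -22 25 [-15.3 -15.4 127.7  10.1  49.6  61.7] 0.0
20 -40 0 [-17.2 -10.3 126.4  11.5  46.3  58.5] 0.0
20 -40 25 [-17.7 -14.4 126.9  11.   49.8  58.8] 0.0
25 -22 0 [-16.6 -15.2 131.8  15.2  41.3  56.3] 0.0
25 -22 25 [-17.3 -20.  132.8  14.5  45.2  56.9] 0.0
25 -40 0 [-19.1 -14.1 131.   16.6  41.7  53. ] 0.0
25 -40 25 [-19.8 -18.8 131.9  15.8  45.5  53.6] 0.0
30 -22 0 [-18.5 -18.7 136.4  21.5  36.9  49.5] 0.0
30 -22 25 [-19.5 -24.4 137.8  20.2  41.2  50.6] 0.0
30 -40 0 [-21.2 -17.5 135.5  23.3  37.5  45.7] 0.0
30 -40 25 [-22.2 -23.  136.8  21.9  41.7  46.9] 0.0
35 -22 0 [-20.7 -21.8 140.8  29.9  33.   40.5] 0.0
35 -22 25 [-21.9 -28.5 142.7  27.5  37.7  42.7] 0.0
35 -40 0 [-23.5 -20.4 139.7  32.   33.9  36.3] 0.0
35 -40 25 [-24.8 -26.8 141.6  29.6  38.5  38.5] 0.0
40 -22 0 [-22.9 -22.6 143.1  39.2  31.1  30.3] 4.44
40 -22 25 [-24.4 -27.5 143.1  34.   37.5  35. ] 10.3
40 -40 0 [-25.9 -22.  143.1  42.6  31.6  24.8] 1.48
40 -40 25 [-27.6 -26.8 143.1  37.2  37.8  29.7] 7.04
45 -22 0 [-25.7 -20.4 143.1  48.8  31.8  19.1] 13.12
45 -22 25 [-27.7 -25.4 143.1  42.2  38.3  24.9] 19.71
45 -40 0 [-28.8 -19.6 143.1  52.3  32.7  13.4] 9.51
45 -40 25 [-31.  -24.4 143.1  45.6  39.   19.3] 15.65
```

Run:
```python
from h import *
plan2([(bw(-17.7,-30,73),32),(bw(3-20*.53,-30,40+20*.848),32)])
```

```text
t 28.5 board [ -1.37 -43.35 109.79] [-0.5  0.1  0.6]
[-0.1858  0.0214  0.0024] [-1.302  3.693  1.628]
[0. 0. 0.] [-0.    -0.007  1.895]
```

{"name": "apply_moves", "arguments": {"targets": "-0.1 0.01 0.002 -0.4 0.8 0 0; -0.186 0.021 0.002 -0.9 1.8 0.5 0; -0.186 0.021 0.002 -1.3 2.8 1 0; -0.186 0.021 0.002 -1.3 3.7 1.6 0; -0.186 0.021 0.002 -1.3 3.7 1.6 0"}}

```text
time: 29.0
tool_pos: [500.3, -46.1, 69.6]
tcp_rot: [-148.1, 0.2, -82.4]
ft_force: [-0.2, 0.5, -1.3]
finger_gap: 0.3
```

Run:
```python
from h import *
for i in range(2): snapshot('top')
s=sense();print(s['joint_pos'].round(1),s['tcp_rot'])
plan2([(bw(3-22*.53,-30,40+22*.848),32)])
```

```text
[-21.6 -24.3 139.3  24.3  39.   45.3] [-1.47991220e+02  9.28248884e-02 -8.24545861e+01]
t 29.1 board [-19.06 -30.04  71.57] [-0.5  0.4  0.5]
[-0.0002  0.0009 -0.0017] [-0.003 -0.198  1.647]
```

Commanded pose tracks well. Approach the edge along the tool axis.

{"name": "apply_moves", "arguments": {"targets": "0 0 0 0 -0.1 0.4 0; 0 0 0 0 -0.2 0.8 0; 0 0 0 0 -0.2 1.2 0; 0 0 0 0 -0.2 1.6 0; 0 0 0 0 -0.2 1.6 0"}}

```text
time: 29.6
tool_pos: [512.7, -45.8, 59.7]
tcp_rot: [-148.0, 0.0, -82.4]
ft_force: [-0.9, -0.7, 0.7]
finger_gap: 0.2
```

{"name": "apply_moves", "arguments": {"targets": "0 0 0 0 0 0.1 0; 0 0 0 0 0 0.2 0; 0 0 0 0 0 0.3 0; 0 0 0 0 0 0.3 0; 0 0 0 0 0 0.3 0"}}

```text
time: 30.1
tool_pos: [514.5, -45.8, 58.0]
tcp_rot: [-147.9, -0.0, -82.4]
ft_force: [0.5, -0.1, -0.9]
finger_gap: -0.1
```

{"name": "apply_moves", "arguments": {"targets": "0 0 0 0 0 0.1 0; 0 0 0 0 0 0.2 0; 0 0 0 0 0 0.2 0; 0 0 0 0 0 0.2 0; 0 0 0 0 0 0.2 0"}}

```text
time: 30.6
tool_pos: [515.6, -45.8, 56.8]
tcp_rot: [-147.9, -0.0, -82.4]
ft_force: [-13.2, -0.9, 13.6]
finger_gap: 0.3
```

{"name": "apply_moves", "arguments": {"targets": "0 0 0 0 0 0.1 0; 0 0 0 0 0 0.1 0; 0 0 0 0 0 0.1 0; 0 0 0 0 0 0.1 0; 0 0 0 0 0 0.1 0"}}

```text
time: 31.1
tool_pos: [516.0, -45.7, 56.4]
tcp_rot: [-147.9, -0.0, -82.4]
ft_force: [-31.9, -0.9, 30.3]
finger_gap: 0.1
```

That is 44 N; the previous state (13 N/14 N, 19 N in all) was right. Backing off 1 mm.

{"name": "apply_moves", "arguments": {"targets": "0 0 0 0 0 -0.1 0; 0 0 0 0 0 -0.1 0; 0 0 0 0 0 -0.1 0; 0 0 0 0 0 -0.1 0; 0 0 0 0 0 -0.1 0"}}

```text
time: 31.6
tool_pos: [515.6, -45.8, 56.8]
tcp_rot: [-147.9, -0.0, -82.4]
ft_force: [-13.8, -0.5, 14.2]
finger_gap: 0.0
```

Run:
```python
from h import *
for i in range(2): snapshot('top')
st=sense();im=snapshot('wrist');print(st['time'],wb(st['tool_pos']),st['ft_force'],st['qd'].round(2))
for q,z in [('stop_face',18),('slot',18),('pin',40)]:
  for d in place_of('wrist',q)[:1]: print(q,d, wb(at_z('wrist',d['at'],z,st)))
hsv=cv2.cvtColor(im,cv2.COLOR_RGB2HSV)
m=((hsv[...,0]>60)&(hsv[...,0]<100)&(hsv[...,1]>80)).astype(np.uint8)
n,l,s,ce=cv2.connectedComponentsWithStats(m)
for i in range(1,n):
    if s[i,4]>200:
        c=cv2.findContours((l==i).astype(np.uint8),0,2)[0][0]; ap=cv2.approxPolyDP(c,4,True)[:,0]; print(s[i]); print([(tuple(map(int,q)),wb(at_z('wrist',(q[1],q[0]),40,st)).tolist()[:2]) for q in ap])
```

```text
31.7 [ -4.98 -30.5   56.81] [-13.02386729  -0.77825292  14.32981521] [ 0.01 -0.09 -0.11  0.11  0.09 -0.09]
stop_face {'at': [223.0, 139.1], 'confidence': 0.86} [21.69 41.82 18.  ]
slot {'at': [193.2, 182.4], 'confidence': 0.72} [41.77 14.72 18.  ]
pin {'at': [215.8, 10.1], 'confidence': 0.96} [ 22.74 108.39  40.  ]
[  126   184   175    69 10741]
[((133, 184), [41.94, 39.14]), ((127, 250), [3.38, 38.57]), ((222, 252), [2.33, -14.88]), ((237, 231), [14.08, -23.17]), ((261, 231), [14.1, -36.88]), ((277, 252), [2.36, -45.76]), ((300, 250), [3.47, -58.71]), ((297, 185), [41.4, -58.57])]
```

```bash
python3 -c "
from h import *
print(hand_in()); s=sense(); print(s['time'],s['ft_force'])"
```

```text
the job is handed in; nothing more can be done
None
the job is handed in; nothing more can be done
```

The job is handed in at about 31.8 s of 67 s, with the fingers still pressing the block; no verdict was reported.

**What I did:**
- I took the pin from the rack and pushed it into the clevis until it met resistance. It stopped 4.0 mm higher than it had sat in the rack, exactly the height difference between rack top and clevis top.
- I set the green block on the bed, slid it against the fence, and then pushed its end up to the stop.
- I finished with one diagonal fingertip push on its near top edge.

**Last checks:**
- **Push:** the force was about 13 N towards the fence and 14 N downwards, about 19 N in all. The TCP was about 48 mm from the slot, on the side away from the stop.
- **Block:** from the camera outline its centre was at about board x 22.6, y -10, with its edges parallel to the fence within about 0.4°.
- **Pin and stop:** the trained networks found the pin on the clevis and the stop face at board y of about 40 to 42.

**What did not go to plan:**
- **Tilt:** a 45° finger tilt was out of reach because of a joint limit, so I used 32°; the push itself still came out near 45°.
- **Over-push:** the last approach step briefly reached about 44 N, below the 70 N crush limit, before I backed off to about 19 N.
- **Stop:** the end push reached 11 N and moved about 1.5 mm further after first contact, which I took to be clearance in the pinned stop. My reading puts the stop 0 to 2 mm beyond nominal, within the 3 mm allowed, but the measurement itself is only good to about 2 mm.

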